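# Match a set of stirrer paddle blades with caliper and straightedge

### The job

Check the white paddle blades on the mat as a matched set for one stirrer: first slide the empty caliper fully shut for a moment to check its zero, then open it, lay any one blade flat between its jaws and slide it shut across the blade's width until both jaws bear on it, and keep it pressed shut with a few newtons for a moment while the reading settles. Take that blade out, leave the caliper shut again, and line all the blades up flat on the bench, side by side, each with one end butted square against the upright face of the aluminium angle (the face away from the robot); then lay the steel straightedge flat on the bench, flush against the free ends of all of them, and leave it there so that any short blade would show. Do not disturb the bottle, beaker or cork ring.

Things in the scene. Friction and masses are not known exactly. Their poses are not given: they have to be found in the camera images.
- blade1: white plastic stirrer paddle blade, a flat bar 100 x 32 x 12 mm, about 85 g, two dark bolt holes near one end (either end may go either way). All are alike; two to four are present, flat on a grey-green rubber mat (2 mm thick) to the right. Origin: centre of the underside; x along its length, y across its width, z up
- blade2: white plastic stirrer paddle blade, a flat bar 100 x 32 x 12 mm, about 85 g, two dark bolt holes near one end (either end may go either way). All are alike; two to four are present, flat on a grey-green rubber mat (2 mm thick) to the right. Origin: centre of the underside; x along its length, y across its width, z up
- blade3: white plastic stirrer paddle blade, a flat bar 100 x 32 x 12 mm, about 85 g, two dark bolt holes near one end (either end may go either way). All are alike; two to four are present, flat on a grey-green rubber mat (2 mm thick) to the right. Origin: centre of the underside; x along its length, y across its width, z up
- blade4: white plastic stirrer paddle blade, a flat bar 100 x 32 x 12 mm, about 85 g, two dark bolt holes near one end (either end may go either way). All are alike; two to four are present, flat on a grey-green rubber mat (2 mm thick) to the right. Origin: centre of the underside; x along its length, y across its width, z up
- straightedge: plain steel straightedge lying flat on the bench beyond the angle, 300 mm long, 40 mm wide, 8 mm thick, about 0.75 kg. Origin: centre of the underside; y along its length, x across its width (long edges at x = +-20 mm), z up. Either long edge may be used
- angle: aluminium angle screwed to the bench, 280 mm long; upright leg 30 mm high, 5 mm thick; flat leg 30 mm wide on the robot's side. Origin: on the bench at the middle of the foot of the stop face, which looks away from the robot; x points out of the stop face, y along the strip (-140 to +140 mm), z up. The row belongs on its +x side
- caliper: 200 mm digital caliper clamped flat to the bench. Origin: on the bench at the root of the fixed jaw's measuring face; x away from the jaw tips, y the opening direction, z up. Jaws reach from x = 0 to -60 mm (towards the robot), with only bench between them. Beam: x 0 to 22, y -40 to 270 mm, top 11 mm up. Holder blocks at y = -45 and 262 mm, 36 mm high
- slide: the caliper's slide: moving jaw and display housing in one. Origin: on the bench at the root of its measuring face; axes as the caliper; its y in the caliper's frame is the opening, 0 (shut) to 130 mm. About 1.5 N of friction; it stays where left, but bears on a part only while pushed. Both jaws are 60 mm long, 14 mm wide and stand 3 to 12 mm above the bench
- slide_grip (a point): centre of the top of the caliper's black display housing, which moves with the moving jaw: 44 mm across (caliper x), 66 mm long (caliper y), top 25.5 mm and underside 3.5 mm above the bench. It can be gripped from above across its 44 mm, or pushed
- bottle: bystander: amber glass bottle with black cap, 70 mm across, 150 mm tall, beyond the work. Origin: centre of the underside
- beaker: bystander: open glass beaker, 80 mm across, 100 mm tall, beyond the work. Origin: centre of the underside
- corkring: bystander: cork flask ring, 110 mm across, 30 mm high, beyond the work. Origin: centre of the underside
Not all that is in view belongs to the job. What is shaped like the blade2 but turquoise is not meant. What is shaped like the blade4 but purple is not meant.

How it is judged:
On the way, in this order (a step that is already met when the one before it is completed fails the run):
1. the empty caliper is fully shut for 0.3 s (opening under 2 mm) (y of slide in the frame of caliper below 0.002 m), for 0.3 s.
2. the jaws bear on one blade with over 1 N, touching both sides, across its 32 mm width, the blade lying along the jaws to 0.06 rad, for 0.3 s (((contact force between slide and blade1 above 1 N and y of slide in the frame of caliper between 0.029 and 0.0345 m and y of blade1 in the frame of caliper below 0.0175 m and angle between the x axis of blade1 and the x axis of caliper, either way round below 0.06 rad) or (contact force between slide and blade2 above 1 N and y of slide in the frame of caliper between 0.029 and 0.0345 m and y of blade2 in the frame of caliper below 0.0175 m and angle between the x axis of blade2 and the x axis of caliper, either way round below 0.06 rad) or (contact force between slide and blade3 above 1 N and y of slide in the frame of caliper between 0.029 and 0.0345 m and y of blade3 in the frame of caliper below 0.0175 m and angle between the x axis of blade3 and the x axis of caliper, either way round below 0.06 rad) or (contact force between slide and blade4 above 1 N and y of slide in the frame of caliper between 0.029 and 0.0345 m and y of blade4 in the frame of caliper below 0.0175 m and angle between the x axis of blade4 and the x axis of caliper, either way round below 0.06 rad))), for 0.3 s.
At the end, for the whole second after the job is handed in: Every blade flat on the bench, one end against the angle (gap under 2.5 mm, square to 0.04 rad, wholly along it); the straightedge flat on the bench against all their free ends (gap under 2.5 mm, parallel to the angle to 0.02 rad); caliper shut (opening under 2 mm); all at rest (x of blade1 in the frame of angle between 0.047 and 0.0525 m and y of blade1 in the frame of angle between -0.132 and 0.132 m and angle between the x axis of each of blade1, blade2, blade3, blade4 and the x axis of angle, either way round below 0.04 rad and height (world z) of each of blade1, blade2, blade3, blade4 below 0.005 m and angle between each of blade1, blade2, blade3, blade4's own z axis and vertical below 0.06 rad and x of blade1 in the frame of straightedge between -0.0725 and 0.0725 m and y of blade1 in the frame of straightedge between -0.14 and 0.14 m and angle between the x axis of each of blade1, blade2, blade3, blade4 and the x axis of straightedge, either way round below 0.04 rad and linear speed of each of blade1, blade2, blade3, blade4, straightedge below 0.01 m/s and x of blade2 in the frame of angle between 0.047 and 0.0525 m and y of blade2 in the frame of angle between -0.132 and 0.132 m and x of blade2 in the frame of straightedge between -0.0725 and 0.0725 m and y of blade2 in the frame of straightedge between -0.14 and 0.14 m and x of blade3 in the frame of angle between 0.047 and 0.0525 m and y of blade3 in the frame of angle between -0.132 and 0.132 m and x of blade3 in the frame of straightedge between -0.0725 and 0.0725 m and y of blade3 in the frame of straightedge between -0.14 and 0.14 m and x of blade4 in the frame of angle between 0.047 and 0.0525 m and y of blade4 in the frame of angle between -0.132 and 0.132 m and x of blade4 in the frame of straightedge between -0.0725 and 0.0725 m and y of blade4 in the frame of straightedge between -0.14 and 0.14 m and y of slide in the frame of caliper below 0.002 m and height (world z) of straightedge below 0.004 m and angle between straightedge's own z axis and vertical below 0.04 rad and angle between the y axis of straightedge and the y axis of angle, either way round below 0.02 rad and x of straightedge in the frame of angle above 0.115 m); the robot touches nothing.
It fails at once if the bottle is moved by more than 4 cm (distance of bottle from where it was at the start of the episode above 0.04 m).
It fails at once if the beaker is moved by more than 4 cm (distance of beaker from where it was at the start of the episode above 0.04 m).
It fails at once if the corkring is moved by more than 4 cm (distance of corkring from where it was at the start of the episode above 0.04 m).
Of blade1, blade2, blade3, blade4 only 2 to 4 are there at a start; the rules pass over those that are not, and their reading is None.
At some moment in a run one of straightedge may be knocked a few centimetres aside while the robot is not near it.
Once in a run the grip may slacken for a moment while it holds something.
It also fails if it takes over 210 s, if anything falls off the work surface, if the arm or the gripper's body presses on something with over 40 N, if the wrist force passes 120 N, or if a joint passes its speed limit or range.

### The arm

A 7-joint arm with a two-finger parallel gripper is mounted at the origin on the work surface. World frame = base frame: x ahead of the robot, y to its left, z up, the work surface at z = 0. Lengths are in m, angles in rad, forces in N, time in s.
With the tool pointing down it reaches from about 0.35 to 0.9 m from the base axis. Payload 8.1 kg.
Tool frame: the origin (TCP) lies at the very end of the fingers, on their centre line; the grasp point (between the pads) lies 19 mm behind it; z points along the fingers, y is the line along which they close (so a half turn about z gives the same grasp; the last joint's range is limited). The gripper opens to 85 mm and grips with 20 to 120 N. Pads are 22 mm wide; open, the fingers measure 114 mm over their backs; the gripper's body (76 mm by 85 mm) begins 54 mm behind the grasp point. The pads swing forward as they close: fully open they stand 13 mm farther back than shut.
Start: joints at [1.041, 0.434, 0.025, 1.573, -0.012, 1.134, -0.075], TCP at [0.259, -0.569, 0.231] pointing down, gripper open.
Joint ranges: [-2.62, 2.62], [-0.44, 2.09], [-1.27, 1.32], [0.08, 2.57], [-1.32, 4.46], [0.12, 2], [-2.74, 2.74]. Speed limits (rad/s): [2.22, 2.22, 3.01, 3.01, 3.14, 3.14, 3.14].

### API

Orientations are given as a unit quaternion [w, x, y, z].
In Python, from workcell import get_obs, snapshot, camera_params, hand_in gives the robot as it stands.
- The arm moves only by the tool jog_arm, never from a script. Its argument "commands" is a list of rows, each a list of 6 numbers: the shift along the tool's x, y, z in units of 0.15 m (1.0 is 0.15 m), then the turn, a rotation vector about the tool's x, y, z in units of 45 degrees (1.0 is 45 degrees). In form: [[tx, ty, tz, rx, ry, rz], ...]. A call has 1 to 20 rows; each row shifts and turns the commanded pose from where the row before left it, along the tool's axes as they then stand; what a row does not reach is not made up. A row lasts 1/8 s, in which the tool goes at most 62.5 mm and 10.7 degrees, less where a joint would pass 70% of its speed; a pose out of reach is approached as far as the arm can. A call with a number of a shift or a turn outside -1 to 1 is refused whole. A call with a gripper value outside its range is refused whole. "grip" is the opening, from -1 (shut) to 1 (fully open), set as the call begins (left out, the last holds). The fingers move at their own pace and stop on an object; the grip force is fixed at half the most. Time passes only in rows, so rows that do not move let the fingers close. It gives the time, the measured TCP pose, the force, the opening and the grip force at its end, in the units of the state.
- get_obs(): the state, without advancing time (a new reading comes with each control period).
- snapshot(name): name is "scene" or "top" or "wrist"; returns the picture (400x640x3 uint8, blue, green, red); there is no depth.
- camera_params(name): a dict with "vertical_fov" (degrees; the focal length in pixels is half the picture's height over the tangent of half this angle, whatever the lens; pixels are square), "cx", "cy" (the principal point, pixels), "R" (3x3) and "t" (3): a world point X has camera coordinates R X + t. Camera axes: x right, y down, z forward; pixel columns grow to the right and rows downward; lengths in m; the calibration is good to about 2 mm. A picture is of the moment at which its call begins: read the wrist's pose just before it. camera_params takes no time and is no camera call; for the wrist camera it gives the pose at the moment of the call.
- hand_in(): hands the job in; it is judged then, once.
The state is a dict: "t": time; "joint_positions": joint angles; "qd": joint speeds; "joint_efforts": joint torques, N m; "eef_pos": TCP position; "tcp_rot": TCP orientation; "wrist_force": force on the tool from outside, world axes, zero at the start; "ft_torque": the same for the moment, N m; "gripper_width": finger opening in m; "finger_force": force on a finger pad.
Only numpy, scipy, OpenCV 4.12 (cv2) and the standard library are available. Lean on these libraries where they do the work, as an engineer would, in place of code of your own. Each camera call takes 0.05 s, during which the arm holds its last target. There are 200 camera calls.

## Working session

There is one attempt and no reset: what is moved stays moved. The work goes in short steps, Python scripts to look and compute and a tool call to move; the robot and the scene stay as the last step left them, time stands still between calls to the robot, and variables do not carry over. Pictures are saved under pics/ and viewed, at most 18 in all, crops included, and the job is handed in when it is done.

Besides the shell and the picture viewer there is one more tool, called by a JSON object that holds its "api" and its "payload", one argument or row to a line. jog_arm: Moves the arm, as the interface text tells. Its arguments: {"type":"object","properties":{"commands":{"type":"array"},"grip":{"type":"number"}},"required":["commands"]}

```bash
ls; mkdir -p pics; python3 - <<'E'
from workcell import *
import cv2
print({k:(v if not hasattr(v,'tolist') else v.tolist()) for k,v in get_obs().items()})
for n in ("scene","top"):
    cv2.imwrite(f"pics/{n}0.png",snapshot(n)); print(n,camera_params(n))
E
```

```text
pics
{'t': 0.0, 'joint_positions': [1.041394442003976, 0.4352193320816154, 0.02497748388508807, 1.5741230121497158, -0.01159598734914302, 1.133959700425191, -0.0751032486703933], 'qd': [-0.0005443776339579781, 0.0014925646499554747, 0.0018259119512430949, -0.000318374595267942, -0.0013660505308788345, 0.001144701645395963, 0.00029061941737335446], 'joint_efforts': [-0.0009546522778691724, -67.04680681228638, 1.0248056799173355, -31.622546911239624, 0.01568917476106435, 0.012324355775490403, -6.877359481904932e-06], 'eef_pos': [0.25846134455079184, -0.5684991217387281, 0.23051824869584095], 'tcp_rot': [-0.0007454177182174488, 0.9773240181938716, 0.21174784908748343, -0.00023710890854000338], 'wrist_force': [-0.0058114249729294505, 0.2915745617783306, 0.5578109794646628], 'ft_torque': [0.020883581742306926, -0.04879196913475864, -0.006870081532172693], 'finger_force': 0.0, 'gripper_width': 0.08538485296672185}
scene {'vertical_fov': 54.5503327028293, 'cx': 319.0848012950008, 'cy': 199.00594879881774, 'R': array([[ 0.53391238,  0.84529874,  0.02018946],
       [ 0.59126526, -0.35617644, -0.72356323],
       [-0.60443607,  0.39825669, -0.68996278]]), 't': array([-0.26049656, -0.36138497,  1.6051393 ])}
top {'vertical_fov': 45.37184631763802, 'cx': 305.82275417896733, 'cy': 195.69112667729797, 'R': array([[ 0.06154622, -0.99810252,  0.00184743],
       [-0.97699798, -0.06062327, -0.20444991],
       [ 0.20417396,  0.01077818, -0.97887528]]), 't': array([-0.12940693,  0.61276165,  1.51446735])}
```

View pics/top0.png

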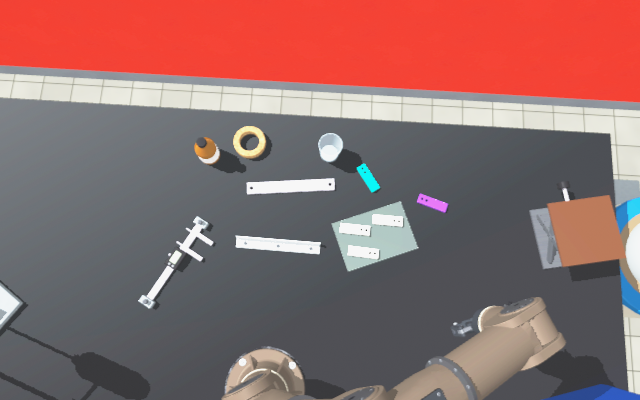

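View pics/scene0.png

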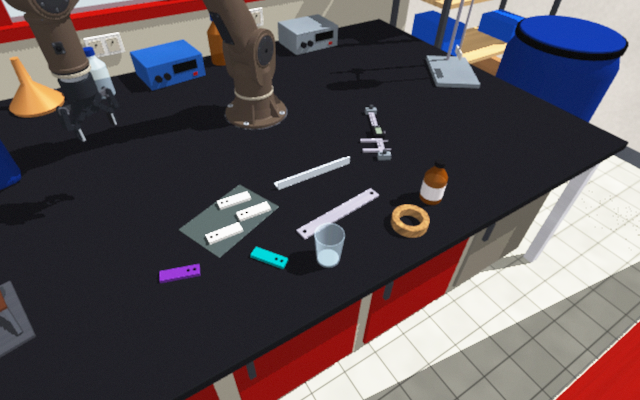

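Candidates (top view): white blades at (354,229), (388,220), (363,252) on the mat. Look-alikes are turquoise (368,178) and purple (432,203), both rejected. The straightedge is at (290,186), the angle at (278,244), and the caliper runs from (147,301) to (200,222) with jaws near (190–205,240–255).

```bash
cat > h.py <<'E'
from workcell import *
import numpy as np, cv2
from scipy.spatial.transform import Rotation as Rn
def cam(n):
    p=camera_params(n); f=200/np.tan(np.radians(p["vertical_fov"])/2)
    return f,p["cx"],p["cy"],np.array(p["R"]),np.array(p["t"])
def ray(c,uv,z):
    f,cx,cy,R,t=c; uv=np.atleast_2d(uv).astype(float)
    d=np.c_[(uv[:,0]-cx)/f,(uv[:,1]-cy)/f,np.ones(len(uv))]@R   # R^T d
    o=-R.T@t
    return o+d*((z-o[2])/d[:,2])[:,None]
def proj(c,X):
    f,cx,cy,R,t=c; q=np.atleast_2d(X)@R.T+t
    return np.c_[cx+f*q[:,0]/q[:,2],cy+f*q[:,1]/q[:,2]]
def rect(P):
    """pose of min-area rect of points (m): centre, (long,short), yaw of long axis"""
    (c,s,a)=cv2.minAreaRect((P[:,:2]*1000).astype(np.float32))
    b=cv2.boxPoints((c,s,a))/1000; e=b[1]-b[0]; g=b[2]-b[1]
    if np.linalg.norm(e)<np.linalg.norm(g): e,g=g,e
    y=np.arctan2(e[1],e[0]); y=(y+np.pi/2)%np.pi-np.pi/2
    return np.array(c)/1000,np.linalg.norm(e),np.linalg.norm(g),y
def blobs(im,lo,hi,amin=40):
    m=cv2.inRange(cv2.cvtColor(im,cv2.COLOR_BGR2HSV),np.array(lo),np.array(hi))
    cs,_=cv2.findContours(m,cv2.RETR_EXTERNAL,cv2.CHAIN_APPROX_NONE)
    return [c[:,0] for c in cs if cv2.contourArea(c)>amin]
def pose():
    o=get_obs(); q=o["tcp_rot"]; R=Rn.from_quat([q[1],q[2],q[3],q[0]]).as_matrix()
    return np.array(o["eef_pos"]),R
def plan(p,yaw,frm=None):
    """tool-down target: tool y axis along world yaw. prints total rel. move in units: shift (tool frame now), then turn about tool z"""
    P,R=pose() if frm is None else frm
    y=np.array([np.cos(yaw),np.sin(yaw),0]); 
    if y@R[:,1]<0: y=-y
    z=np.array([0,0,-1.]); T=np.c_[np.cross(y,z),y,z]
    d=R.T@(np.array(p)-P)/.15; r=Rn.from_matrix(R.T@T).as_rotvec()/np.radians(45)
    print("shift",d.round(3),"turn",r.round(3),"min rows",np.ceil(max(np.linalg.norm(d)*.15/.0625,np.linalg.norm(r)*45/10.7)))
    return np.array(p),T
E
python3 - <<'E'
from h import *
im=cv2.imread("pics/top0.png"); c=cam("top")
for k in blobs(im,(0,0,150),(180,60,255),60):
    x=k.mean(0)
    if 130<x[0]<450 and 170<x[1]<310:
        cc,l,s,y=rect(ray(c,k,0.012)); print(x.round(),cc.round(3),round(l,3),round(s,3),round(y,3))
cw=cam("wrist"); P,R=pose(); print("wrist cam pos",-cw[3].T@cw[4],"in tool",R.T@(-cw[3].T@cw[4]-P), cw[0],"\n",R.T@cw[3].T)
ps=np.array([[200,222],[147,301],[203,237],[190,255],[175,258],[214,241],[202,260]]); print(ray(c,ps,0.01).round(3))
E
```

```text
[162. 277.] [0.326 0.368] 0.203 0.049 -0.465
[277. 244.] [ 0.459 -0.005] 0.286 0.041 1.551
[195. 239.] [0.464 0.263] 0.123 0.107 -0.518
[374. 236.] [ 0.509 -0.328] 0.25 0.168 -1.192
[290. 186.] [ 0.661 -0.035] 0.303 0.043 -1.46
wrist cam pos [ 0.33490096 -0.53438572  0.3726365 ] in tool [ 0.08368756  0.00033377 -0.14203157] 297.16819447442265 
 [[ 6.18177885e-04 -9.45174208e-01 -3.26565974e-01]
 [ 9.99999802e-01  6.21697429e-04  9.35963654e-05]
 [ 1.14560356e-04 -3.26565967e-01  9.45174405e-01]]
[[0.518 0.26  0.01 ]
 [0.249 0.404 0.01 ]
 [0.468 0.244 0.01 ]
 [0.406 0.281 0.01 ]
 [0.393 0.33  0.01 ]
 [0.457 0.206 0.01 ]
 [0.392 0.24  0.01 ]]
```

```bash
python3 - <<'E'
import cv2
a=cv2.imread("pics/top0.png")[205:315,125:345]; cv2.imwrite("pics/c0.png",cv2.resize(a,None,fx=3.6,fy=3.6,interpolation=cv2.INTER_CUBIC))
E
```

```text
(no output)
```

View pics/c0.png

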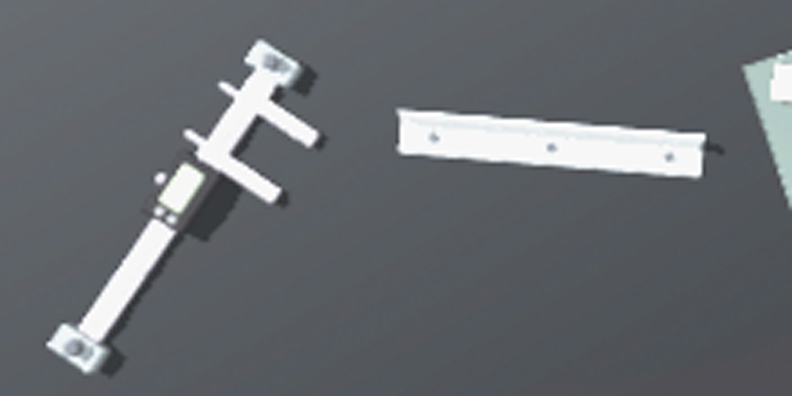

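```bash
python3 - <<'E'
from h import *
f=plan((0.48,-0.33,0.28),-0.58)
f=plan((0.46,0.27,0.26),1.079,f)
E
```

```text
shift [ 2.003 -0.837 -0.328] turn [-0.002 -0.    -0.718] min rows 6.0
shift [ 3.273 -2.304  0.133] turn [0.    0.    1.888] min rows 10.0
```

```bash
python3 - <<'E'
s=open("h.py").read()
s=s.replace("    if y@R[:,1]<0: y=-y\n","    if y[:2]@np.array(p)[:2]<0: y=-y   # keep last joint near its middle\n")
open("h.py","w").write(s)
E
```

{"api": "jog_arm", "payload": {
  "commands": [
    [0.34, -0.14, -0.055, 0, 0, -0.1],
    [0.34, -0.14, -0.055, 0, 0, -0.1],
    [0.34, -0.14, -0.055, 0, 0, -0.1],
    [0.34, -0.14, -0.055, 0, 0, -0.1],
    [0.34, -0.14, -0.055, 0, 0, -0.1],
    [0.3, -0.14, -0.055, 0, 0, -0.2],
    [0, 0, 0, 0, 0, 0],
    [0, 0, 0, 0, 0, 0]
  ]
}}

```text
t: 1.1
eef_pos: [0.4276, -0.2954, 0.2806]
tcp_rot: [-0.0, 0.883, 0.469, -0.0]
wrist_force: [0.2, -0.7, -0.5]
gripper_width: 0.0858
finger_force: 0.0
```

```bash
python3 - <<'E'
from h import *
im=snapshot("wrist"); cv2.imwrite("pics/w1.png",im); c=cam("wrist"); np.save("w1.npy",np.array(c,dtype=object),allow_pickle=True)
print(pose()[0])
for k in blobs(im,(0,0,190),(180,40,255),200):
    cc,l,s,y=rect(ray(c,k,0.014)); print(k.mean(0).round(),cc.round(3),round(l,3),round(s,3),round(y,3))
E
```

```text
[ 0.42729903 -0.29602258  0.28045321]
[435. 288.] [ 0.466 -0.566] 0.119 0.027 1.445
[210. 288.] [ 0.161 -0.361] 0.119 0.025 0.491
[382. 135.] [ 0.508 -0.322] 0.234 0.157 -1.193
[254.  25.] [ 0.455 -0.109] 0.08 0.035 1.55
```

View pics/w1.png

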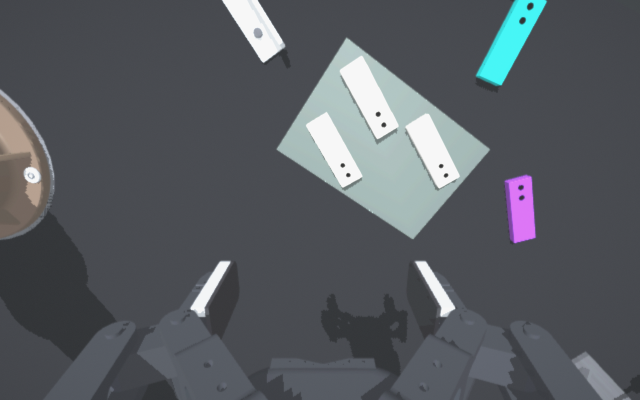

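The wrist view shows three white blades with two dark holes each, at (369,97), (333,150) and (432,150). Turquoise is at (512,40) and purple at (520,208). The angle's end is at (255,28).

```bash
python3 - <<'E'
from h import *
from scipy.optimize import least_squares
im=cv2.imread("pics/w1.png"); c=np.load("w1.npy",allow_pickle=True)
t=cv2.imread("pics/top0.png"); ct=cam("top")
hs=cv2.cvtColor(im,cv2.COLOR_BGR2HSV); print(hs[120,300],hs[90,365],hs[150,332],hs[160,420])
for z in (0.012,.014):
  for k in blobs(im,(0,0,225),(180,18,255),400):
    m=k.mean(0)
    if 300<m[0]<470 and m[1]<200:
        cc,l,s,y=rect(ray(c,k,z)); print(m.round(),cc.round(4),round(l,4),round(s,4),round(y,3))
  ht=cv2.cvtColor(t,cv2.COLOR_BGR2HSV); 
  for k in blobs(t,(0,0,225),(180,18,255),60):
    m=k.mean(0)
    if 330<m[0]<420 and m[1]>200: print("top",m.round(),*[np.round(v,3) for v in rect(ray(ct,k,z))])
E
```

```text
[ 86  28 192] [  0   0 247] [  0   0 247] [ 87  27 177]
[433. 150.] [ 0.5622 -0.3687] 0.1035 0.0332 1.542
[334. 149.] [ 0.45   -0.2914] 0.1015 0.0335 1.504
[369.  97.] [ 0.5255 -0.2603] 0.1014 0.0333 1.528
top [362. 252.] [ 0.452 -0.292] 0.103 0.035 1.508
top [354. 229.] [ 0.528 -0.26 ] 0.103 0.035 1.527
top [387. 220.] [ 0.565 -0.369] 0.103 0.035 1.541
[433. 150.] [ 0.5618 -0.368 ] 0.103 0.033 1.542
[334. 149.] [ 0.4501 -0.2911] 0.1011 0.0334 1.504
[369.  97.] [ 0.5253 -0.2602] 0.1009 0.0331 1.528
top [362. 252.] [ 0.452 -0.291] 0.103 0.035 1.508
top [354. 229.] [ 0.527 -0.26 ] 0.103 0.035 1.527
top [387. 220.] [ 0.564 -0.369] 0.103 0.035 1.541
```

```bash
python3 - <<'E'
from h import *
f=plan((0.43,0.29,0.26),1.079)
E
```

```text
shift [ 3.242 -2.18   0.135] turn [-1.000e-03  0.000e+00 -2.134e+00] min rows 10.0
```

{"api": "jog_arm", "payload": {
  "commands": [
    [0.27, -0.182, 0.011, 0, 0, 0],
    [0.27, -0.182, 0.011, 0, 0, 0],
    [0.27, -0.182, 0.011, 0, 0, 0],
    [0.27, -0.182, 0.011, 0, 0, 0],
    [0.27, -0.182, 0.011, 0, 0, 0],
    [0.27, -0.182, 0.011, 0, 0, 0],
    [0.27, -0.182, 0.011, 0, 0, 0],
    [0.27, -0.182, 0.011, 0, 0, 0],
    [0.27, -0.182, 0.011, 0, 0, 0],
    [0.27, -0.182, 0.011, 0, 0, 0],
    [0.27, -0.182, 0.011, 0, 0, 0],
    [0.27, -0.182, 0.011, 0, 0, 0]
  ]
}}

```text
t: 2.65
eef_pos: [0.4298, 0.2912, 0.2604]
tcp_rot: [0.0, 0.884, 0.467, -0.0]
wrist_force: [0.4, -0.9, 0.0]
gripper_width: 0.0852
finger_force: 0.0
```

{"api": "jog_arm", "payload": {
  "commands": [
    [0, 0, 0, 0, 0, -0.214],
    [0, 0, 0, 0, 0, -0.214],
    [0, 0, 0, 0, 0, -0.214],
    [0, 0, 0, 0, 0, -0.214],
    [0, 0, 0, 0, 0, -0.214],
    [0, 0, 0, 0, 0, -0.214],
    [0, 0, 0, 0, 0, -0.214],
    [0, 0, 0, 0, 0, -0.214],
    [0, 0, 0, 0, 0, -0.214],
    [0, 0, 0, 0, 0, -0.214],
    [0, 0, 0, 0, 0, 0],
    [0, 0, 0, 0, 0, 0]
  ]
}}

```text
t: 4.15
eef_pos: [0.4292, 0.2904, 0.2606]
tcp_rot: [-0.0, 0.242, 0.97, -0.0]
wrist_force: [0.3, 0.3, -0.1]
gripper_width: 0.0857
finger_force: 0.0
```

```bash
python3 - <<'E'
from h import *
P,R=pose(); print(P,np.arctan2(R[1,1],R[0,1]))
im=snapshot("wrist"); cv2.imwrite("pics/w2.png",im); c=cam("wrist"); np.save("w2.npy",np.array(c,dtype=object),allow_pickle=True)
E
```

```text
[0.42921973 0.29041491 0.26064248] 1.0809804498795237
```

View pics/w2.png

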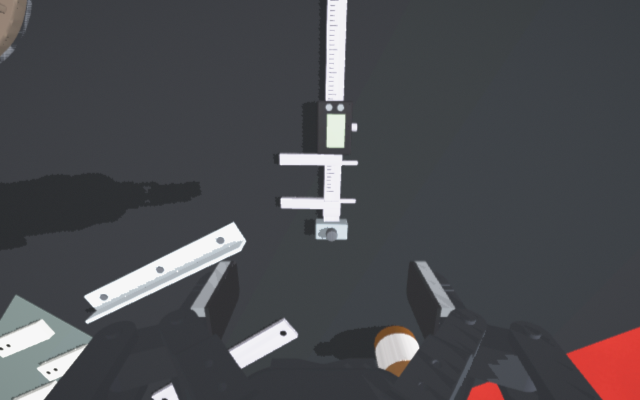

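The wrist view shows the caliper vertical at column ~335: fixed jaw at rows ~198–209, moving jaw at ~154–164, jaw tips at column ~280, housing (320–352, 103–152). The angle is at lower left (90–240, 225–320).

```bash
python3 - <<'E'
from h import *
im=cv2.imread("pics/w2.png"); c=np.load("w2.npy",allow_pickle=True)
g=cv2.cvtColor(im,cv2.COLOR_BGR2GRAY)
def edge(col,r0,r1,up):  # subpixel crossing of 130
    v=g[r0:r1,col].astype(float)
    for i in range(len(v)-1):
        if (v[i]-130)*(v[i+1]-130)<0 and (v[i+1]>v[i])==up: return r0+i+(130-v[i])/(v[i+1]-v[i])
cols=np.arange(286,318,3)
out={}
for n,(a,b,u) in dict(mov_back=(145,160,True),mov_face=(157,175,False),fix_face=(185,204,True),fix_back=(202,218,False)).items():
    e=[(k,edge(k,a,b,u)) for k in cols]; e=np.array([x for x in e if x[1]])
    X=ray(c,e,0.012)[:,:2]; m=X.mean(0); d=np.linalg.svd(X-m)[2][0]; d*=np.sign(d[1]); out[n]=(m,d); print(n,len(e),m.round(4),np.arctan2(d[1],d[0]).round(4))
# beam edges
B=[]
for r in list(range(20,95,6)):
    row=g[r,300:370].astype(float); w=np.where(row>130)[0]; B.append([300+w[0]-.5,r,300+w[-1]+.5])
B=np.array(B); L=ray(c,B[:,:2],.011)[:,:2]; Rr=ray(c,B[:,[2,1]],.011)[:,:2]
for X in (L,Rr):
    m=X.mean(0); d=np.linalg.svd(X-m)[2][0]; d*=np.sign(d[1]); print("beam",m.round(4),np.arctan2(d[1],d[0])-np.pi/2)
print("beam width",np.linalg.norm((L-Rr).mean(0)))
d=np.mean([out[k][1] for k in out],0)
yaw=np.mean([np.arctan2(L[-1,1]-L[0,1],L[-1,0]-L[0,0]),np.arctan2(Rr[-1,1]-Rr[0,1],Rr[-1,0]-Rr[0,0])]); 
a=yaw; 
if np.sin(a)<0: a+=np.pi
print("beam y dir",a, "x yaw",a-np.pi/2)
# tip col
row=g[159,260:300].astype(float); print("tip mov col",260+np.argmax(row>130)); row=g[204,260:300]; print("tip fix",260+np.argmax(row>130))
x=np.array([np.cos(a-np.pi/2),np.sin(a-np.pi/2)]);y=np.array([np.cos(a),np.sin(a)])
Lm=L.mean(0); o=x*(Lm@x)+y*(out['fix_face'][0]@y); print("origin",o)
for n in out: print(n,((out[n][0]-o)@y).round(4))
print("tips x",((ray(c,[[280,159],[281,204]],.012)[:,:2]-o)@x))
dark=ray(c,[[319,103],[319,152],[352,103],[352,152]],.0255)[:,:2]; print("housing",((dark-o)@np.c_[x,y]).round(3))
E
```

```text
mov_back 10 [0.3996 0.2735] 1.0657
mov_face 11 [0.4134 0.2658] 1.0794
fix_face 11 [0.4526 0.2438] 1.0613
fix_back 11 [0.4676 0.2354] 1.0652
beam [0.3129 0.3556] 1.0686173051824
beam [0.3238 0.3761] 1.0699132035160162
beam width 0.02320532508708736
beam y dir 2.6291640259943225 x yaw 1.058367699199426
tip mov col 279
tip fix 281
origin [0.46677217 0.26900285]
mov_back 0.0607
mov_face 0.045
fix_face -0.0
fix_back -0.0172
tips x [-0.05676094 -0.05676945]
housing [[-0.006  0.124]
 [-0.005  0.065]
 [ 0.033  0.125]
 [ 0.037  0.066]]
```

```bash
python3 - <<'E'
from h import *
f=plan((.3787,.333,.06),1.067)
f=plan((.3787,.333,.004),1.067,f)
E
```

```text
shift [0.429 0.092 1.339] turn [-0.    -0.     0.019] min rows 4.0
shift [0.    0.    0.373] turn [0. 0. 0.] min rows 1.0
```

{"api": "jog_arm", "payload": {
  "commands": [
    [0.1, 0.023, 0.335, 0, 0, 0.019],
    [0.11, 0.023, 0.335, 0, 0, 0],
    [0.11, 0.023, 0.335, 0, 0, 0],
    [0.109, 0.023, 0.334, 0, 0, 0],
    [0, 0, 0.12, 0, 0, 0],
    [0, 0, 0.12, 0, 0, 0],
    [0, 0, 0.13, 0, 0, 0],
    [0, 0, 0, 0, 0, 0]
  ],
  "grip": 1
}}

```text
t: 5.2
eef_pos: [0.379, 0.3331, 0.0039]
tcp_rot: [-0.0, 0.248, 0.969, -0.001]
wrist_force: [0.1, 1.0, 0.4]
gripper_width: 0.0852
finger_force: 0.0
```

{"api": "jog_arm", "payload": {
  "commands": [
    [0, 0, 0, 0, 0, 0],
    [0, 0, 0, 0, 0, 0],
    [0, 0, 0, 0, 0, 0],
    [0, 0, 0, 0, 0, 0],
    [0, 0, 0, 0, 0, 0],
    [0, 0, 0, 0, 0, 0]
  ],
  "grip": -1
}}

```text
t: 5.95
eef_pos: [0.3788, 0.3335, 0.0056]
tcp_rot: [0.001, 0.247, 0.969, -0.0]
wrist_force: [-2.4, -3.4, 11.9]
gripper_width: 0.0427
finger_force: 59.8
```

{"api": "jog_arm", "payload": {
  "commands": [
    [0, 0, -0.01, 0, 0, 0],
    [-0.06, 0, 0, 0, 0, 0],
    [-0.07, 0, 0, 0, 0, 0],
    [-0.07, 0, 0, 0, 0, 0],
    [-0.06, 0, 0, 0, 0, 0],
    [-0.02, 0, 0, 0, 0, 0],
    [0, 0, 0, 0, 0, 0],
    [0, 0, 0, 0, 0, 0]
  ]
}}

```text
t: 6.95
eef_pos: [0.4156, 0.3132, 0.0059]
tcp_rot: [0.0, 0.247, 0.969, -0.0]
wrist_force: [0.7, -1.6, -11.3]
gripper_width: 0.0433
finger_force: 65.6
```

{"api": "jog_arm", "payload": {
  "commands": [
    [-0.01, 0, 0.005, 0, 0, 0],
    [-0.01, 0, 0, 0, 0, 0],
    [-0.01, 0, 0, 0, 0, 0],
    [0, 0, 0, 0, 0, 0],
    [0, 0, 0, 0, 0, 0],
    [0, 0, 0, 0, 0, 0],
    [0, 0, 0, 0, 0, 0]
  ]
}}

```text
t: 7.82
eef_pos: [0.4189, 0.3114, 0.0058]
tcp_rot: [0.0, 0.247, 0.969, -0.001]
wrist_force: [-2.7, -5.3, -1.3]
gripper_width: 0.0425
finger_force: 67.0
```

```bash
python3 - <<'E'
from h import *
P,R=pose(); print(P,R.T@np.array(get_obs()["wrist_force"]))
E
```

```text
[0.41893701 0.31136079 0.00580572] [-0.21270019 -5.9583179   1.29506824]
```

{"api": "jog_arm", "payload": {
  "commands": [
    [-0.01, 0, 0, 0, 0, 0],
    [-0.01, 0, 0, 0, 0, 0],
    [0, 0, 0, 0, 0, 0],
    [0, 0, 0, 0, 0, 0],
    [0, 0, 0, 0, 0, 0]
  ]
}}

```text
t: 8.45
eef_pos: [0.4208, 0.3103, 0.0058]
tcp_rot: [-0.0, 0.247, 0.969, -0.0]
wrist_force: [-5.2, -3.5, 0.4]
gripper_width: 0.0423
finger_force: 67.1
```

```bash
python3 - <<'E'
from h import *
P,R=pose(); print(P,R.T@np.array(get_obs()["wrist_force"]))
E
```

```text
[0.42079303 0.31031899 0.00582494] [ 2.94303696 -5.56586196 -0.40082204]
```

{"api": "jog_arm", "payload": {
  "commands": [
    [-0.01, 0, 0, 0, 0, 0],
    [-0.01, 0, 0, 0, 0, 0],
    [0, 0, 0, 0, 0, 0],
    [0, 0, 0, 0, 0, 0],
    [0, 0, 0, 0, 0, 0]
  ]
}}

```text
t: 9.07
eef_pos: [0.4208, 0.3103, 0.0058]
tcp_rot: [-0.002, 0.246, 0.969, -0.0]
wrist_force: [-14.4, -0.2, 3.0]
gripper_width: 0.0428
finger_force: 67.4
```

```bash
python3 - <<'E'
from h import *
P,R=pose(); print(P,R.T@np.array(get_obs()["wrist_force"]))
im=snapshot("wrist");top=snapshot("top")
cv2.imwrite("pics/w3.png",cv2.resize(im[100:300,190:450],None,fx=3,fy=3))
E
```

```text
[0.42084724 0.31031157 0.00580701] [12.51244241 -7.06293824 -2.8957355 ]
```

View pics/w3.png

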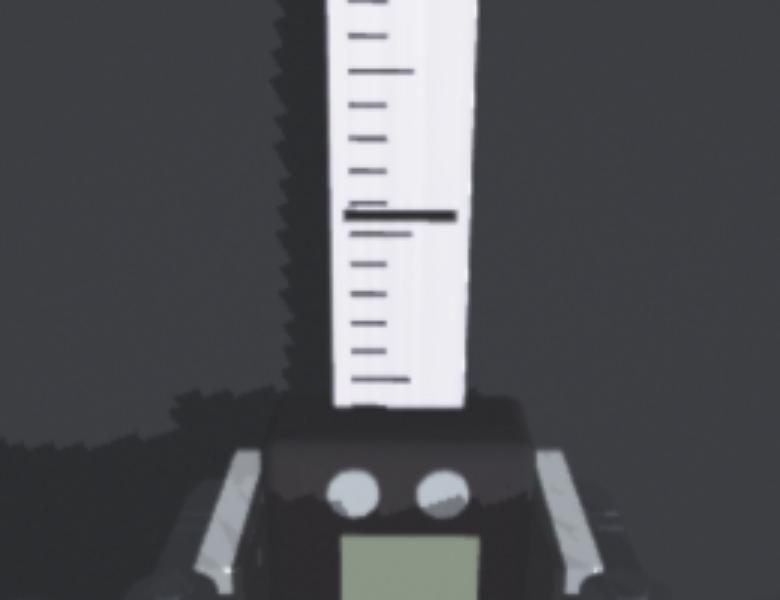

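The caliper stopped hard at zero with 12 N. Now I open it to about 65 mm.

{"api": "jog_arm", "payload": {
  "commands": [
    [0.04, 0, 0, 0, 0, 0],
    [0.07, 0, 0, 0, 0, 0],
    [0.07, 0, 0, 0, 0, 0],
    [0.07, 0, 0, 0, 0, 0],
    [0.07, 0, 0, 0, 0, 0],
    [0.07, 0, 0, 0, 0, 0],
    [0.07, 0, 0, 0, 0, 0],
    [0, 0, 0, 0, 0, 0],
    [0, 0, 0, 0, 0, 0]
  ]
}}

```text
t: 10.3
eef_pos: [0.3635, 0.342, 0.0058]
tcp_rot: [-0.0, 0.247, 0.969, -0.0]
wrist_force: [-4.2, -4.3, 2.2]
gripper_width: 0.0426
finger_force: 67.3
```

{"api": "jog_arm", "payload": {
  "commands": [
    [0, 0, 0, 0, 0, 0],
    [0, 0, 0, 0, 0, 0],
    [0, 0, 0, 0, 0, 0],
    [0, 0, 0, 0, 0, 0],
    [0, 0, -0.2, 0, 0, 0],
    [0, 0, -0.4, 0, 0, 0],
    [0, 0, -0.4, 0, 0, 0],
    [0, 0, -0.4, 0, 0, 0],
    [0, 0, 0, 0, 0, 0]
  ],
  "grip": 1
}}

```text
t: 11.42
eef_pos: [0.3654, 0.3442, 0.2199]
tcp_rot: [0.002, 0.247, 0.969, 0.003]
wrist_force: [0.5, -0.4, -1.5]
gripper_width: 0.0856
finger_force: 0.0
```

```bash
python3 - <<'E'
from h import *
P,R=pose(); print(P)
f=plan((.4479,-.324,P[2]),-.067)
f=plan((.4479,-.324,.003),-.067,f)
E
```

```text
[0.36543374 0.34418588 0.21985007]
shift [-2.616 -3.647 -0.02 ] turn [ 0.01  -0.002  1.449] min rows 11.0
shift [0.    0.    1.446] turn [0. 0. 0.] min rows 4.0
```

{"api": "jog_arm", "payload": {
  "commands": [
    [-0.218, -0.304, 0, 0, 0, 0],
    [-0.218, -0.304, 0, 0, 0, 0],
    [-0.218, -0.304, 0, 0, 0, 0],
    [-0.218, -0.304, 0, 0, 0, 0],
    [-0.218, -0.304, 0, 0, 0, 0],
    [-0.218, -0.304, 0, 0, 0, 0],
    [-0.218, -0.304, 0, 0, 0, 0],
    [-0.218, -0.304, 0, 0, 0, 0],
    [-0.218, -0.304, 0, 0, 0, 0],
    [-0.218, -0.304, 0, 0, 0, 0],
    [-0.218, -0.304, 0, 0, 0, 0],
    [-0.218, -0.304, 0, 0, 0, 0],
    [0, 0, 0, 0, 0, 0.2],
    [0, 0, 0, 0, 0, 0.208],
    [0, 0, 0, 0, 0, 0.208],
    [0, 0, 0, 0, 0, 0.208],
    [0, 0, 0, 0, 0, 0.208],
    [0, 0, 0, 0, 0, 0.208],
    [0, 0, 0, 0, 0, 0.208],
    [0, 0, 0, 0, 0, 0]
  ]
}}

```text
t: 13.92
eef_pos: [0.4464, -0.3263, 0.2147]
tcp_rot: [-0.0, 0.73, 0.684, -0.0]
wrist_force: [-0.0, -0.1, 0.0]
gripper_width: 0.0853
finger_force: 0.0
```

```bash
python3 - <<'E'
from h import *
im=snapshot("wrist"); cv2.imwrite("pics/w4.png",im); c=cam("wrist"); t=cv2.imread("pics/top0.png"); ct=cam("top")
B={}
for k in blobs(im,(0,0,225),(180,18,255),500):
    cc,l,s,y=rect(ray(c,k,.014)); 
    if l<.115 and s>.028: print(k.mean(0).round(),cc.round(4),round(l,4),round(s,4),round(y,3))
P,R=pose(); print(P)
f=plan((.4479,-.324,.003),-.067)
E
```

```text
[420. 199.] [ 0.5626 -0.3672] 0.102 0.0325 1.549
[325. 142.] [ 0.4506 -0.2908] 0.0995 0.032 1.512
[391. 108.] [ 0.5253 -0.2593] 0.1001 0.0323 1.532
[ 0.44640242 -0.32629295  0.21478658]
shift [0.016 0.01  1.412] turn [-0.001 -0.     0.006] min rows 4.0
```

{"api": "jog_arm", "payload": {
  "commands": [
    [0.017, 0.014, 0.37, 0, 0, 0],
    [0, 0, 0.37, 0, 0, 0],
    [0, 0, 0.37, 0, 0, 0],
    [0, 0, 0.2, 0, 0, 0],
    [0, 0, 0.1, 0, 0, 0],
    [0, 0, 0, 0, 0, 0]
  ],
  "grip": 0.4
}}

```text
t: 14.72
eef_pos: [0.4488, -0.3238, 0.0034]
tcp_rot: [-0.001, 0.729, 0.684, -0.0]
wrist_force: [-0.1, 0.2, 0.9]
gripper_width: 0.0594
finger_force: 0.0
```

{"api": "jog_arm", "payload": {
  "commands": [
    [0, 0, 0, 0, 0, 0],
    [0, 0, 0, 0, 0, 0],
    [0, 0, 0, 0, 0, 0],
    [0, 0, 0, 0, 0, 0],
    [0, 0, 0, 0, 0, 0]
  ],
  "grip": -1
}}

```text
t: 15.35
eef_pos: [0.45, -0.3247, 0.0056]
tcp_rot: [0.001, 0.73, 0.684, 0.0]
wrist_force: [-0.3, 1.0, 5.1]
gripper_width: 0.0299
finger_force: 59.4
```

{"api": "jog_arm", "payload": {
  "commands": [
    [0, 0, -0.1, 0, 0, 0],
    [0, 0, -0.2, 0, 0, 0],
    [0, 0, -0.3, 0, 0, 0],
    [0, 0, -0.3, 0, 0, 0],
    [0, 0, 0, 0, 0, 0]
  ]
}}

```text
t: 15.98
eef_pos: [0.4513, -0.3251, 0.1438]
tcp_rot: [0.004, 0.73, 0.683, 0.001]
wrist_force: [-0.3, -0.3, -1.6]
gripper_width: 0.0302
finger_force: 59.7
```

```bash
python3 - <<'E'
from h import *
P,R=pose(); print(P)
a=1.067; x=np.array([np.cos(a),np.sin(a)]);y=np.array([-np.sin(a),np.cos(a)]); o=np.array([.468,.2712])
b=o-.052*x+.022*y; g=b-.033*x; print(b,g)
im=snapshot("wrist"); cv2.imwrite("pics/w5.png",im)
f=plan((*g,.12),a-np.pi/2); plan((*g,.002),a-np.pi/2,f)
E
```

```text
[ 0.4512589  -0.32512964  0.14378219]
[0.42363017 0.23628126] [0.4076993 0.2073813]
shift [ 3.522 -0.515  0.133] turn [0.005 0.002 0.558] min rows 9.0
shift [0.    0.    0.787] turn [0. 0. 0.] min rows 2.0
```

View pics/w5.png

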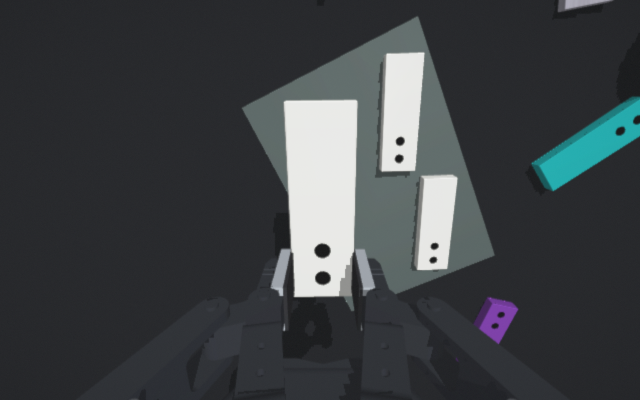

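{"api": "jog_arm", "payload": {
  "commands": [
    [0.352, -0.0515, 0.01, 0, 0, 0],
    [0.352, -0.0515, 0.01, 0, 0, 0],
    [0.352, -0.0515, 0.01, 0, 0, 0],
    [0.352, -0.0515, 0.01, 0, 0, 0],
    [0.352, -0.0515, 0.01, 0, 0, 0],
    [0.352, -0.0515, 0.01, 0, 0, 0],
    [0.352, -0.0515, 0.01, 0, 0, 0],
    [0.352, -0.0515, 0.01, 0, 0, 0],
    [0.352, -0.0515, 0.01, 0, 0, 0],
    [0.352, -0.0515, 0.01, 0, 0, 0],
    [0, 0, 0, 0, 0, 0.186],
    [0, 0, 0, 0, 0, 0.186],
    [0, 0, 0, 0, 0, 0.186],
    [0, 0, 0, 0, 0, 0],
    [0, 0, 0, 0, 0, 0]
  ]
}}

```text
t: 17.9
eef_pos: [0.4062, 0.2075, 0.1236]
tcp_rot: [0.0, 0.86, 0.51, -0.0]
wrist_force: [-0.5, 0.5, -0.9]
gripper_width: 0.0301
finger_force: 59.7
```

```bash
python3 - <<'E'
from h import *
P,R=pose(); print(P,get_obs()["gripper_width"])
im=snapshot("wrist"); cv2.imwrite("pics/w6.png",im); c=cam("wrist")
f=plan((.4077,.2074,.002),1.067-np.pi/2)
E
```

```text
[0.40620389 0.20754928 0.12360899] 0.030119408127397135
shift [0.003 0.009 0.811] turn [-0.     0.001  0.003] min rows 2.0
```

View pics/w6.png

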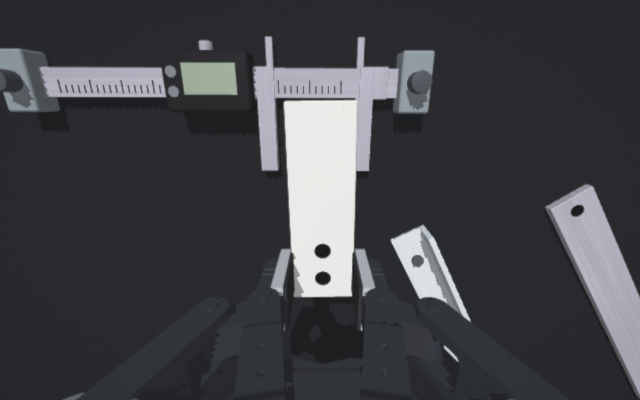

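The wrist view shows the held blade at columns 285–357, lined up between the jaws: moving jaw's inner edge at ~column 277, fixed jaw's face at ~358, tips at row ~170, beam's lower edge at row ~97.

```bash
python3 - <<'E'
from h import *
im=cv2.imread("pics/w6.png"); c=cam("wrist"); g=cv2.cvtColor(im,cv2.COLOR_BGR2GRAY)
P,R=pose(); tx,ty=R[:2,0],R[:2,1]
for r in (108,125,140,155,165):
    print(r,[ (i+255) for i in np.where(np.diff((g[r,255:285]>110).astype(int)))[0]],[ (i+355) for i in np.where(np.diff((g[r,355:378]>110).astype(int)))[0]], g[r,350:364])
for n,u in dict(movface=[[276,108],[279.5,165]],fixface=[[357.5,108],[357.5,165]],tips=[[269,170],[363,170]]).items():
    X=ray(c,u,.012)[:,:2]-P[:2]; print(n,np.c_[X@tx,X@ty].round(4))
X=ray(c,[[300,98],[345,98]],.011)[:,:2]-P[:2];print("beam", (X@tx).round(4))
E
```

```text
108 [np.int64(257), np.int64(274), np.int64(283)] [np.int64(371)] [235 234 235 235 235 233 218 184 182 181 181 183 184 183]
125 [np.int64(258), np.int64(275), np.int64(283)] [np.int64(370)] [234 234 234 234 234 231 215 176 180 181 184 184 181 181]
140 [np.int64(259), np.int64(276)] [np.int64(370)] [234 234 234 234 233 224 199 182 181 182 185 181 180 181]
155 [np.int64(260), np.int64(276)] [np.int64(369)] [234 234 234 234 232 215 169 176 179 182 181 180 181 180]
165 [np.int64(261), np.int64(277)] [np.int64(368)] [234 234 234 234 231 216 174 178 179 181 179 178 179 178]
movface [[ 0.077  -0.0379]
 [ 0.03   -0.0373]]
fixface [[0.0771 0.0284]
 [0.03   0.0303]]
tips [[ 0.0256 -0.0466]
 [ 0.0256  0.0352]]
beam [0.0847 0.0848]
```

{"api": "jog_arm", "payload": {
  "commands": [
    [-0.04, 0.03, 0.25, 0, 0, 0],
    [0, 0, 0.25, 0, 0, 0],
    [0, 0, 0.15, 0, 0, 0],
    [0, 0, 0.08, 0, 0, 0],
    [0, 0, 0.04, 0, 0, 0],
    [0, 0, 0.024, 0, 0, 0],
    [0, 0, 0, 0, 0, 0],
    [0, 0, 0, 0, 0, 0]
  ]
}}

```text
t: 18.95
eef_pos: [0.4079, 0.2005, 0.0053]
tcp_rot: [0.0, 0.861, 0.508, 0.0]
wrist_force: [-0.0, 0.5, -0.7]
gripper_width: 0.0301
finger_force: 59.7
```

{"api": "jog_arm", "payload": {
  "commands": [
    [0, 0, 0, 0, 0, 0],
    [0, 0, 0, 0, 0, 0],
    [0, 0, 0, 0, 0, 0],
    [0, 0, -0.1, 0, 0, 0],
    [0, 0, -0.35, 0, 0, 0],
    [0, 0, -0.35, 0, 0, 0],
    [0, 0, -0.35, 0, 0, 0],
    [0, 0, 0, 0, 0, 0]
  ],
  "grip": 0.5
}}

```text
t: 19.95
eef_pos: [0.4094, 0.2019, 0.1819]
tcp_rot: [0.0, 0.861, 0.508, 0.004]
wrist_force: [-0.2, -1.1, -0.5]
gripper_width: 0.0641
finger_force: 0.0
```

```bash
python3 - <<'E'
from h import *
P,R=pose(); print(P,np.arctan2(R[1,1],R[0,1]))
im=snapshot("wrist"); cv2.imwrite("pics/w7.png",im); c=cam("wrist")
a=1.067; x=np.array([np.cos(a),np.sin(a)]);y=np.array([-np.sin(a),np.cos(a)]); o=np.array([.468,.2712])
for k in blobs(im,(0,0,215),(180,18,255),500):
    q=k.mean(0)
    cc,l,s,yy=rect(ray(c,k,.012)); print(q.round(),cc.round(4),round(l,4),round(s,4),round(yy,3),"cal",((cc-o)@x).round(4),((cc-o)@y).round(4))
# grip housing target: shut TCP (.4208,.3103) + opening 65 along y
f=plan((*(np.array([.4208,.3103])+.065*y),P[2]),a); plan((*(np.array([.4208,.3103])+.065*y),.004),a,f)
E
```

```text
[0.40939831 0.20192922 0.18193172] -0.503991911485125
[416. 259.] [0.4516 0.0563] 0.1649 0.0481 1.552 cal -0.1961 -0.0893
[565. 261.] [ 0.6161 -0.0437] 0.2968 0.0381 -1.459 cal -0.2043 -0.2818
[320. 150.] [0.4221 0.2296] 0.099 0.0308 1.081 cal -0.0586 0.0201
[138.  83.] [0.2999 0.3735] 0.0953 0.0207 -0.503 cal 0.0085 0.1966
[226.  78.] [0.3749 0.3358] 0.039 0.0197 -0.503 cal 0.0116 0.1127
[314.  98.] [0.4438 0.2728] 0.1123 0.1013 -0.504 cal -0.0102 0.022
shift [ 0.678 -0.714 -0.015] turn [ 0.006 -0.    -2.001] min rows 9.0
shift [0.    0.    1.186] turn [0. 0. 0.] min rows 3.0
```

View pics/w7.png

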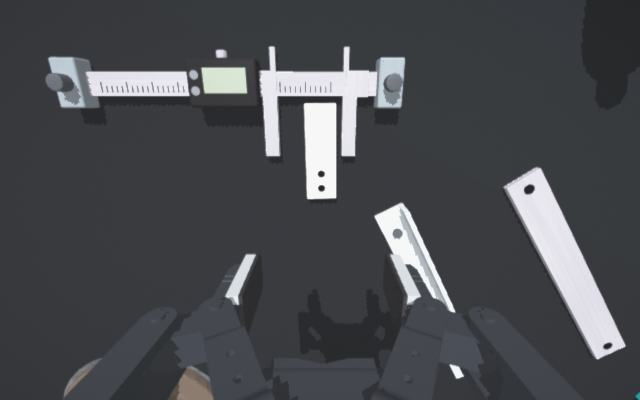

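The blade lies flat between the jaws at (320,150), nearly parallel. Next I grip the slide housing.

{"api": "jog_arm", "payload": {
  "commands": [
    [0.226, -0.238, 0, 0, 0, 0],
    [0.226, -0.238, 0, 0, 0, 0],
    [0.226, -0.238, 0, 0, 0, 0],
    [0, 0, 0, 0, 0, -0.2],
    [0, 0, 0, 0, 0, -0.2],
    [0, 0, 0, 0, 0, -0.2],
    [0, 0, 0, 0, 0, -0.2],
    [0, 0, 0, 0, 0, -0.2],
    [0, 0, 0, 0, 0, -0.2],
    [0, 0, 0, 0, 0, -0.2],
    [0, 0, 0, 0, 0, -0.2],
    [0, 0, 0, 0, 0, -0.2],
    [0, 0, 0, 0, 0, -0.2],
    [0, 0, 0, 0, 0, 0],
    [0, 0, 0, 0, 0, 0]
  ],
  "grip": 1
}}

```text
t: 21.88
eef_pos: [0.3626, 0.3409, 0.1769]
tcp_rot: [-0.0, 0.251, 0.968, -0.0]
wrist_force: [-0.5, -0.4, -0.1]
gripper_width: 0.0853
finger_force: 0.0
```

```bash
python3 - <<'E'
from h import *
P,R=pose(); print(P); a=1.067; y=np.array([-np.sin(a),np.cos(a)])
plan((*(np.array([.4208,.3103])+.065*y),.0045),a)
E
```

```text
[0.36257861 0.34086004 0.17686394]
shift [-0.005  0.01   1.149] turn [-0.001 -0.001 -0.004] min rows 3.0
```

{"api": "jog_arm", "payload": {
  "commands": [
    [0, 0.01, 0.35, 0, 0, 0],
    [0, 0, 0.35, 0, 0, 0],
    [0, 0, 0.25, 0, 0, 0],
    [0, 0, 0.15, 0, 0, 0],
    [0, 0, 0.045, 0, 0, 0],
    [0, 0, 0, 0, 0, 0]
  ]
}}

```text
t: 22.62
eef_pos: [0.3636, 0.3427, 0.0058]
tcp_rot: [0.0, 0.25, 0.968, -0.0]
wrist_force: [-0.6, 0.1, 0.7]
gripper_width: 0.0852
finger_force: 0.0
```

{"api": "jog_arm", "payload": {
  "commands": [
    [0, 0, 0, 0, 0, 0],
    [0, 0, 0, 0, 0, 0],
    [0, 0, 0, 0, 0, 0],
    [0, 0, 0, 0, 0, 0],
    [0, 0, -0.007, 0, 0, 0]
  ],
  "grip": -1
}}

```text
t: 23.25
eef_pos: [0.3636, 0.3418, 0.0068]
tcp_rot: [0.0, 0.249, 0.968, -0.0]
wrist_force: [1.0, 0.4, -9.8]
gripper_width: 0.0429
finger_force: 62.1
```

{"api": "jog_arm", "payload": {
  "commands": [
    [-0.03, 0, 0, 0, 0, 0],
    [-0.03, 0, 0, 0, 0, 0],
    [-0.03, 0, 0, 0, 0, 0],
    [-0.03, 0, 0, 0, 0, 0],
    [-0.03, 0, 0, 0, 0, 0],
    [-0.03, 0, 0, 0, 0, 0],
    [-0.02, 0, 0, 0, 0, 0],
    [0, 0, 0, 0, 0, 0],
    [0, 0, 0, 0, 0, 0]
  ]
}}

```text
t: 24.38
eef_pos: [0.3903, 0.3272, 0.0066]
tcp_rot: [0.0, 0.25, 0.968, -0.001]
wrist_force: [-1.7, -4.9, 5.5]
gripper_width: 0.0422
finger_force: 64.1
```

```bash
cat > f.py <<'E'
from h import *
P,R=pose(); a=1.067; y=np.array([-np.sin(a),np.cos(a)])
print(P,"opening est",(P[:2]-np.array([.4208,.3103]))@y,"F tool",(R.T@np.array(get_obs()["wrist_force"])).round(1))
E
python3 f.py
```

```text
[0.3903238  0.32716159 0.00662051] opening est 0.03482971328421951 F tool [-0.8 -5.1 -5.5]
```

{"api": "jog_arm", "payload": {
  "commands": [
    [-0.01, 0, 0, 0, 0, 0],
    [-0.01, 0, 0, 0, 0, 0],
    [-0.01, 0, 0, 0, 0, 0],
    [0, 0, 0, 0, 0, 0],
    [0, 0, 0, 0, 0, 0]
  ]
}}

```text
t: 25.0
eef_pos: [0.393, 0.3257, 0.0066]
tcp_rot: [-0.001, 0.249, 0.968, -0.0]
wrist_force: [-6.7, -2.2, 5.1]
gripper_width: 0.0427
finger_force: 64.2
```

```bash
python3 f.py
```

```text
[0.39299985 0.32569286 0.00663285] opening est 0.031777115059016384 F tool [ 4.8 -5.2 -5.1]
```

{"api": "jog_arm", "payload": {
  "commands": [
    [-0.01, 0, 0, 0, 0, 0],
    [0, 0, 0, 0, 0, 0],
    [0, 0, 0, 0, 0, 0],
    [0, 0, 0, 0, 0, 0],
    [0, 0, 0, 0, 0, 0],
    [0, 0, 0, 0, 0, 0],
    [0, 0, 0, 0, 0, 0],
    [0, 0, 0, 0, 0, 0]
  ]
}}

```text
t: 26.0
eef_pos: [0.3929, 0.3257, 0.0066]
tcp_rot: [-0.001, 0.249, 0.969, -0.0]
wrist_force: [-10.6, -1.5, 7.0]
gripper_width: 0.0425
finger_force: 64.2
```

```bash
python3 f.py; python3 - <<'E'
from h import *
im=snapshot("scene"); t=snapshot("top")
a=im[85:175,330:420]; b=t[205:275,150:240]
cv2.imwrite("pics/s8.png",np.hstack([cv2.resize(a,(400,400),interpolation=2),cv2.resize(b,(400,400),interpolation=2)]))
E
```

```text
[0.39294939 0.3257077  0.00662355] opening est 0.031828472604937284 F tool [ 8.6 -6.4 -7. ]
```

View pics/s8.png

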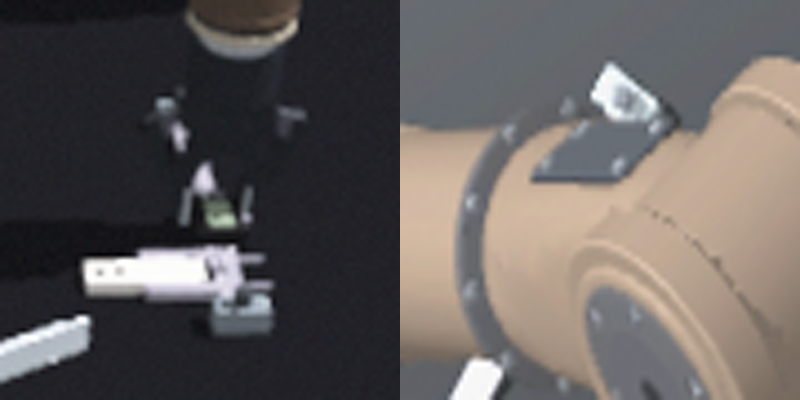

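The blade is clamped between the jaws (8.6 N, about 31.8 mm opening). I open the caliper and fetch the blade.

{"api": "jog_arm", "payload": {
  "commands": [
    [0.03, 0, 0, 0, 0, 0],
    [0.07, 0, 0, 0, 0, 0],
    [0.07, 0, 0, 0, 0, 0],
    [0.07, 0, 0, 0, 0, 0],
    [0, 0, 0, 0, 0, 0],
    [0, 0, 0, 0, 0, 0]
  ]
}}

```text
t: 26.85
eef_pos: [0.3635, 0.342, 0.0066]
tcp_rot: [-0.0, 0.249, 0.968, -0.0]
wrist_force: [-4.0, -4.5, 6.0]
gripper_width: 0.0427
finger_force: 64.2
```

{"api": "jog_arm", "payload": {
  "commands": [
    [0, 0, 0, 0, 0, 0],
    [0, 0, 0, 0, 0, 0],
    [0, 0, 0, 0, 0, 0],
    [0, 0, 0, 0, 0, 0],
    [0, 0, -0.2, 0, 0, 0],
    [0, 0, -0.4, 0, 0, 0],
    [0, 0, -0.4, 0, 0, 0],
    [0, 0, -0.2, 0, 0, 0],
    [0, 0, 0, 0, 0, 0.2],
    [0, 0, 0, 0, 0, 0.2],
    [0, 0, 0, 0, 0, 0.2],
    [0, 0, 0, 0, 0, 0.2],
    [0, 0, 0, 0, 0, 0.2],
    [0, 0, 0, 0, 0, 0.2],
    [0, 0, 0, 0, 0, 0.2],
    [0, 0, 0, 0, 0, 0.2],
    [0, 0, 0, 0, 0, 0.2],
    [0, 0, 0, 0, 0, 0.2]
  ],
  "grip": 1
}}

```text
t: 29.1
eef_pos: [0.3635, 0.3425, 0.1866]
tcp_rot: [0.0, 0.862, 0.506, 0.0]
wrist_force: [0.5, 0.8, 0.4]
gripper_width: 0.0853
finger_force: 0.0
```

{"api": "jog_arm", "payload": {
  "commands": [
    [-0.35, 0.3, 0, 0, 0, 0],
    [-0.35, 0.3, 0, 0, 0, 0],
    [0, 0, 0, 0, 0, 0],
    [0, 0, 0, 0, 0, 0]
  ]
}}

```text
t: 29.6
eef_pos: [0.3892, 0.2205, 0.1869]
tcp_rot: [-0.0, 0.861, 0.508, 0.0]
wrist_force: [-0.4, 0.6, -0.1]
gripper_width: 0.0852
finger_force: 0.0
```

```bash
python3 - <<'E'
from h import *
P,R=pose(); print(P,np.arctan2(R[1,1],R[0,1]))
im=snapshot("wrist"); cv2.imwrite("pics/w9.png",im); c=cam("wrist")
np.save("w9.npy",np.array(c,dtype=object),allow_pickle=True)
for k in blobs(im,(0,0,215),(180,18,255),300):
    cc,l,s,yy=rect(ray(c,k,.012)); print(k.mean(0).round(),cc.round(4),round(l,4),round(s,4),round(yy,3))
    if abs(l-.1)<.005 and s>.029:
        g=cc-.033*np.array([np.cos(yy),np.sin(yy)]); plan((*g,.0035),yy-np.pi/2)
E
```

```text
[0.38915194 0.22051423 0.18685811] -0.5045561664391571
[209. 289.] [0.1982 0.1695] 0.0874 0.0186 0.598
[437. 260.] [0.4583 0.0582] 0.1651 0.0408 1.548
[584. 264.] [ 0.6189 -0.0428] 0.2989 0.0385 -1.456
[170.  90.] [0.2999 0.376 ] 0.0968 0.0206 -0.502
[255.  87.] [0.3758 0.3375] 0.0397 0.0204 -0.502
[340. 116.] [0.4334 0.2546] 0.1495 0.1134 1.069
```

View pics/w9.png

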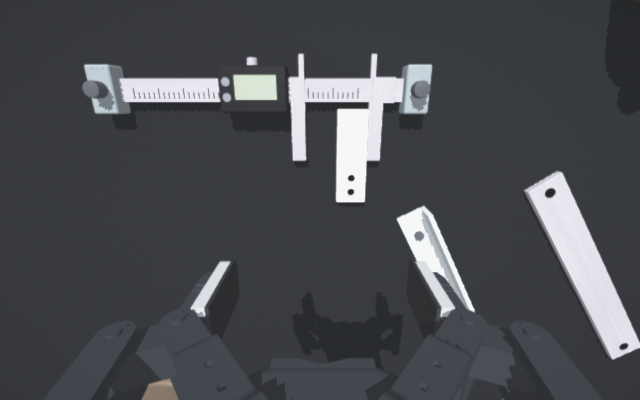

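```bash
python3 - <<'E'
from h import *
im=cv2.imread("pics/w9.png"); c=np.load("w9.npy",allow_pickle=True)
for k in blobs(im,(0,0,226),(180,18,255),300):
    m=k.mean(0)
    if 320<m[0]<385 and m[1]<210:
        cc,l,s,yy=rect(ray(c,k,.012)); print(m.round(),cc.round(4),round(l,4),round(s,4),round(yy,3))
        g=cc-.033*np.array([np.cos(yy),np.sin(yy)]); plan((*g,.0035),yy-np.pi/2)
E
```

```text
[340. 116.] [0.4331 0.2542] 0.1486 0.1129 1.069
shift [0.113 0.153 1.222] turn [-0.    -0.001 -0.001] min rows 3.0
```

```bash
python3 - <<'E'
from h import *
im=cv2.imread("pics/w9.png"); c=np.load("w9.npy",allow_pickle=True)
m=im.copy(); m[:165]=0; m[:,:325]=0; m[:,385:]=0; m[206:]=0
for k in blobs(m,(0,0,215),(180,18,255),200):
    X=ray(c,k,.012)[:,:2]; a=1.067; x=np.array([np.cos(a),np.sin(a)]);y=np.array([-np.sin(a),np.cos(a)])
    e=(X@x).min(); w=[(X@y).min(),(X@y).max()]; print(rect(X)[1:],w[1]-w[0])
    g=(e+.0175)*x+np.mean(w)*y; print(g); plan((*g,.0035),a-np.pi/2)
E
```

```text
(np.float32(0.04111226), np.float32(0.031686615), np.float32(1.0686349)) 0.031664016247587634
[0.41277525 0.20057722]
shift [-0.046  0.206  1.222] turn [-0.    -0.001  0.001] min rows 3.0
```

{"api": "jog_arm", "payload": {
  "commands": [
    [-0.046, 0.206, 0.1, 0, 0, 0],
    [0, 0, 0.35, 0, 0, 0],
    [0, 0, 0.35, 0, 0, 0],
    [0, 0, 0.25, 0, 0, 0],
    [0, 0, 0.12, 0, 0, 0],
    [0, 0, 0.05, 0, 0, 0],
    [0, 0, 0, 0, 0, 0]
  ],
  "grip": 0.5
}}

```text
t: 30.52
eef_pos: [0.4126, 0.2003, 0.0036]
tcp_rot: [-0.0, 0.861, 0.509, 0.0]
wrist_force: [-0.2, -0.7, 0.6]
gripper_width: 0.0641
finger_force: 0.0
```

{"api": "jog_arm", "payload": {
  "commands": [
    [0, 0, 0, 0, 0, 0],
    [0, 0, 0, 0, 0, 0],
    [0, 0, 0, 0, 0, 0],
    [0, 0, 0, 0, 0, 0],
    [0, 0, 0, 0, 0, 0]
  ],
  "grip": -1
}}

```text
t: 31.15
eef_pos: [0.4133, 0.1995, 0.0047]
tcp_rot: [0.0, 0.861, 0.508, 0.001]
wrist_force: [-1.6, -1.1, 9.5]
gripper_width: 0.0299
finger_force: 58.8
```

{"api": "jog_arm", "payload": {
  "commands": [
    [0, 0, -0.05, 0, 0, 0],
    [0, 0, -0.15, 0, 0, 0],
    [0, 0, -0.3, 0, 0, 0],
    [0, 0, -0.3, 0, 0, 0],
    [0, 0, 0, 0, 0, 0]
  ]
}}

```text
t: 31.78
eef_pos: [0.4146, 0.2002, 0.127]
tcp_rot: [0.0, 0.861, 0.508, 0.003]
wrist_force: [0.5, -0.1, -1.0]
gripper_width: 0.03
finger_force: 59.8
```

```bash
python3 - <<'E'
from h import *
P,R=pose(); print(P)
y=np.array([np.cos(-1.59),np.sin(-1.59),0]); print("shift",R.T@(np.array([.50,0,.2])-P)/.15,"turn", (np.arctan2(R[1,1],R[0,1])+1.59)/np.radians(45))
E
```

```text
[0.41461695 0.20024284 0.12701093]
shift [-0.89100329  1.14550515 -0.48663536] turn 1.38206174348167
```

{"api": "jog_arm", "payload": {
  "commands": [
    [-0.223, 0.286, -0.122, 0, 0, 0],
    [-0.223, 0.286, -0.122, 0, 0, 0],
    [-0.223, 0.286, -0.122, 0, 0, 0],
    [-0.223, 0.286, -0.122, 0, 0, 0],
    [0, 0, 0, 0, 0, 0.197],
    [0, 0, 0, 0, 0, 0.197],
    [0, 0, 0, 0, 0, 0.197],
    [0, 0, 0, 0, 0, 0.197],
    [0, 0, 0, 0, 0, 0.197],
    [0, 0, 0, 0, 0, 0.197],
    [0, 0, 0, 0, 0, 0.197],
    [0, 0, 0, 0, 0, 0],
    [0, 0, 0, 0, 0, 0]
  ]
}}

```text
t: 33.4
eef_pos: [0.4981, -0.0009, 0.1964]
tcp_rot: [0.0, 1.0, -0.006, -0.0]
wrist_force: [0.3, 0.2, -0.2]
gripper_width: 0.0302
finger_force: 59.9
```

```bash
python3 - <<'E'
from h import *
P,R=pose(); print(P,np.arctan2(R[1,1],R[0,1]),get_obs()["gripper_width"])
im=snapshot("wrist"); cv2.imwrite("pics/w10.png",im); c=cam("wrist")
np.save("w10.npy",np.array(c,dtype=object),allow_pickle=True)
E
```

```text
[ 0.4981113  -0.00092406  0.19643754] -1.583492102671377 0.03019450742313415
```

View pics/w10.png

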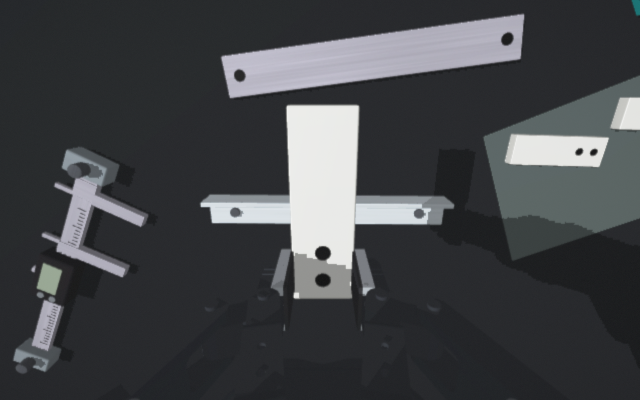

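The wrist view shows the angle with its stop face as the strip at rows ~196–206, columns 202–453. The straightedge is at (222–523, 15–97), tilted ~8°; the blade is held straight; the caliper is still open at left.

```bash
python3 - <<'E'
from h import *
im=cv2.imread("pics/w10.png"); c=np.load("w10.npy",allow_pickle=True); g=cv2.cvtColor(im,cv2.COLOR_BGR2GRAY).astype(int)
for k in (225,270,380,430): print(k,g[190:228,k])
cols=[*range(216,282,5),*range(368,438,5)]
pts=[]
for k in cols:
    v=g[185:215,k]; i=int(np.argmax(v>90)); pts.append((k,185+i-1+(90-v[i-1])/(v[i]-v[i-1])))
X=ray(c,pts,0)[:,:2]; p=np.polyfit(X[:,1],X[:,0],1); print("foot x at y=0",p, "resid",np.std(X[:,0]-np.polyval(p,X[:,1])))
print("ends foot",ray(c,[[207,196],[447,197]],0),"ends top",ray(c,[[201,206],[454,206]],.03))
m=im.copy(); m[100:]=0
for k in blobs(m,(0,0,130),(180,60,255),3000):
    print("edge",rect(ray(c,k,.008)))
E
```

```text
225 [ 43  43  44  50  90 140 145 145 145 144 146 148 176 221 222 222 221 214
 223 225 222 222 223 224 225 224 224 224 224 223 222 221 200  95  46  43
  42  43]
270 [ 43  43  44  45  66 110 141 144 145 144 144 146 163 202 221 220 216 211
 224 226 223 223 223 223 223 224 224 224 225 224 222 220 204 125  57  43
  44  43]
380 [ 44  43  44  44  47  79 126 143 145 145 146 145 147 175 220 219 216 217
 212 222 223 221 221 222 222 221 222 222 222 221 220 219 220 200  95  46
  43  43]
430 [ 43  44  43  42  45  67 111 143 139 126 123 124 124 125 132 135 133 145
 181 210 200 152 135 134 136 136 136 136 136 135 134 134 134 126  94  45
  32  33]
foot x at y=0 [0.02000671 0.47450217] resid 0.00011281239137045149
ends foot [[ 0.47469643  0.13689113  0.        ]
 [ 0.46974433 -0.15046567  0.        ]] ends top [[ 0.47273093  0.13277353  0.03      ]
 [ 0.46914145 -0.14638177  0.03      ]]
edge (array([ 0.6217265 , -0.05141968]), np.float32(0.2989953), np.float32(0.040045742), np.float32(-1.4600744))
```

```bash
cat >> h.py <<'E'
def plan2(p,yaw):
    """like plan but tool y exactly at world yaw"""
    P,R=pose(); d=R.T@(np.array(p)-P)/.15; a=np.arctan2(R[1,1],R[0,1])-yaw; a=(a+np.pi)%(2*np.pi)-np.pi
    print("at",P.round(4),"shift",d.round(3),"turn",round(a/np.radians(45),3),"rows",np.linalg.norm(d)*.15/.0625)
AO=np.array([.4744,-.0068]); AX=np.array([.9998,-.02]); AY=np.array([.02,.9998])
def aw(x,y): return AO+x*AX+y*AY
E
python3 - <<'E'
from h import *
plan2((*aw(.0535-.0332,.07),.0055),-1.5908)
E
```

```text
at [ 0.4982 -0.0009  0.1965] shift [-0.019 -0.425  1.273] turn 0.008 rows 3.2221158134593515
```

{"api": "jog_arm", "payload": {
  "commands": [
    [-0.019, -0.212, 0.1, 0, 0, 0.008],
    [0, -0.212, 0.1, 0, 0, 0],
    [0, 0, 0.35, 0, 0, 0],
    [0, 0, 0.35, 0, 0, 0],
    [0, 0, 0.2, 0, 0, 0],
    [0, 0, 0.1, 0, 0, 0],
    [0, 0, 0.05, 0, 0, 0],
    [0, 0, 0, 0, 0, 0],
    [0, 0, 0.02, 0, 0, 0],
    [0, 0, 0, 0, 0, 0]
  ]
}}

```text
t: 34.7
eef_pos: [0.4972, 0.0628, 0.0068]
tcp_rot: [-0.0, 1.0, -0.011, 0.001]
wrist_force: [0.3, 0.4, -1.1]
gripper_width: 0.0301
finger_force: 59.9
```

```bash
python3 - <<'E'
from h import *
plan2((*aw(.0535-.0332,.07),.0055),-1.5908); print(get_obs()["gripper_width"],get_obs()["wrist_force"])
E
```

```text
at [0.4972 0.0628 0.0068] shift [-0.008  0.     0.009] turn -0.003 rows 0.02808613965680942
0.030120966435693942 [ 0.34104508  0.41447781 -1.11369141]
```

{"api": "jog_arm", "payload": {
  "commands": [
    [0, 0, 0.01, 0, 0, 0],
    [-0.02, 0, 0, 0, 0, 0],
    [-0.015, 0, 0, 0, 0, 0],
    [-0.01, 0, 0, 0, 0, 0],
    [0, 0, 0, 0, 0, 0],
    [0, 0, 0, 0, 0, 0]
  ]
}}

```text
t: 35.45
eef_pos: [0.4937, 0.063, 0.0056]
tcp_rot: [-0.001, 1.0, -0.012, 0.003]
wrist_force: [10.0, -1.6, -6.8]
gripper_width: 0.03
finger_force: 60.2
```

{"api": "jog_arm", "payload": {
  "commands": [
    [0.03, 0, 0, 0, 0, 0],
    [0, 0, 0, 0, 0, 0],
    [0, 0, 0, 0, 0, 0],
    [0, 0, -0.1, 0, 0, 0],
    [0, 0, -0.35, 0, 0, 0],
    [0, 0, -0.35, 0, 0, 0],
    [0, 0, -0.35, 0, 0, 0],
    [0, 0, 0, 0, 0, 0],
    [0, 0, 0, 0, 0, 0]
  ],
  "grip": 0.2
}}

```text
t: 36.58
eef_pos: [0.4942, 0.0626, 0.1777]
tcp_rot: [0.0, 1.0, -0.011, 0.0]
wrist_force: [0.9, 0.0, -0.5]
gripper_width: 0.0509
finger_force: 0.0
```

```bash
python3 - <<'E'
from h import *
im=snapshot("wrist"); cv2.imwrite("pics/w11.png",im); c=cam("wrist")
for k in blobs(im,(0,0,215),(180,18,255),500):
    cc,l,s,yy=rect(ray(c,k,.012)); print(k.mean(0).round(),cc.round(4),round(l,4),round(s,4),round(yy,3), "ang",((cc-AO)@AX).round(4),((cc-AO)@AY).round(4))
plan2((.5253,-.2593,.15),1.532-np.pi/2)
E
```

```text
[ 83. 334.] [0.2961 0.3761] 0.0844 0.0207 -0.504 ang -0.186 0.3793
[389. 212.] [ 0.4552 -0.0102] 0.2942 0.025 1.549 ang -0.0191 -0.0038
[132. 230.] [0.4429 0.2733] 0.1088 0.1011 -0.506 ang -0.0371 0.2794
[609. 146.] [ 0.5265 -0.2354] 0.0685 0.032 1.52 ang 0.0567 -0.2275
[322. 150.] [0.5247 0.0617] 0.0994 0.0315 -0.032 ang 0.0489 0.0695
[444.  46.] [ 0.6202 -0.0495] 0.2936 0.0384 -1.459 ang 0.1466 -0.0398
at [0.4937 0.0625 0.1769] shift [0.259 2.14  0.18 ] turn -1.979 rows 5.191823524263544
```

{"api": "jog_arm", "payload": {
  "commands": [
    [0.043, 0.357, 0, 0, 0, 0],
    [0.043, 0.357, 0, 0, 0, 0],
    [0.043, 0.357, 0, 0, 0, 0],
    [0.043, 0.357, 0, 0, 0, 0],
    [0.043, 0.357, 0, 0, 0, 0],
    [0.043, 0.357, 0, 0, 0, 0],
    [0, 0, 0, 0, 0, -0.198],
    [0, 0, 0, 0, 0, -0.198],
    [0, 0, 0, 0, 0, -0.198],
    [0, 0, 0, 0, 0, -0.198],
    [0, 0, 0, 0, 0, -0.198],
    [0, 0, 0, 0, 0, -0.198],
    [0, 0, 0, 0, 0, -0.198],
    [0, 0, 0, 0, 0, -0.198],
    [0, 0, 0, 0, 0, -0.198],
    [0, 0, 0, 0, 0, -0.198],
    [0, 0, 0, 0, 0, 0],
    [0, 0, 0, 0, 0, 0]
  ],
  "grip": 0.4
}}

```text
t: 38.88
eef_pos: [0.5256, -0.2591, 0.1765]
tcp_rot: [-0.001, 0.722, 0.692, -0.0]
wrist_force: [-0.6, -0.3, -0.3]
gripper_width: 0.0598
finger_force: 0.0
```

```bash
python3 - <<'E'
from h import *
im=snapshot("wrist"); c=cam("wrist")
for k in blobs(im,(0,0,225),(180,18,255),500):
    cc,l,s,y=rect(ray(c,k,.014)); 
    if l<.115 and s>.028: print(k.mean(0).round(),cc.round(4),round(l,4),round(s,4),round(y,3)); plan2((*cc,.0035),y-np.pi/2)
E
```

```text
[358. 268.] [ 0.5632 -0.3663] 0.1029 0.0316 1.545
at [ 0.5257 -0.2591  0.1768] shift [-0.704  0.28   1.154] turn -0.019 rows 3.313842165838945
[323. 180.] [ 0.5261 -0.2588] 0.0996 0.0316 1.531
at [ 0.5257 -0.2591  0.1768] shift [0.002 0.003 1.155] turn -0.001 rows 2.772145065599779
[430.  59.] [ 0.6302 -0.1466] 0.1065 0.0381 -1.459
at [ 0.5257 -0.2591  0.1768] shift [0.777 0.666 1.155] turn 3.806 rows 3.703856244759233
[239.  34.] [ 0.4545 -0.118 ] 0.0575 0.0288 1.552
at [ 0.5257 -0.2591  0.1768] shift [ 0.92  -0.512  1.156] turn -0.029 rows 3.752713187670169
```

{"api": "jog_arm", "payload": {
  "commands": [
    [0, 0, 0.35, 0, 0, 0],
    [0, 0, 0.35, 0, 0, 0],
    [0, 0, 0.25, 0, 0, 0],
    [0, 0, 0.15, 0, 0, 0],
    [0, 0, 0.053, 0, 0, 0],
    [0, 0, 0, 0, 0, 0]
  ]
}}

```text
t: 39.67
eef_pos: [0.5262, -0.2592, 0.0045]
tcp_rot: [-0.0, 0.721, 0.693, -0.0]
wrist_force: [1.3, 0.0, 0.2]
gripper_width: 0.0598
finger_force: 0.0
```

{"api": "jog_arm", "payload": {
  "commands": [
    [0, 0, 0, 0, 0, 0],
    [0, 0, 0, 0, 0, 0],
    [0, 0, 0, 0, 0, 0],
    [0, 0, 0, 0, 0, 0],
    [0, 0, 0, 0, 0, 0]
  ],
  "grip": -1
}}

```text
t: 40.3
eef_pos: [0.5269, -0.2596, 0.0058]
tcp_rot: [0.001, 0.721, 0.693, 0.0]
wrist_force: [-0.2, 0.0, 5.9]
gripper_width: 0.0301
finger_force: 59.5
```

{"api": "jog_arm", "payload": {
  "commands": [
    [0, 0, -0.1, 0, 0, 0],
    [0, 0, -0.3, 0, 0, 0],
    [0, 0, -0.3, 0, 0, 0],
    [0, 0, 0, 0, 0, 0],
    [0, 0, 0, 0, 0, 0]
  ]
}}

```text
t: 40.92
eef_pos: [0.5257, -0.2595, 0.1097]
tcp_rot: [0.0, 0.721, 0.693, -0.0]
wrist_force: [-1.0, 0.6, -0.9]
gripper_width: 0.0298
finger_force: 59.7
```

```bash
python3 - <<'E'
from h import *
plan2((*aw(.055,0),.05),-1.5908); print(get_obs()["gripper_width"])
E
```

```text
at [ 0.5257 -0.2595  0.1097] shift [ 1.678 -0.04   0.397] turn 1.976 rows 4.138696393387304
0.029783757995209315
```

{"api": "jog_arm", "payload": {
  "commands": [
    [0.336, -0.008, 0, 0, 0, 0],
    [0.336, -0.008, 0, 0, 0, 0],
    [0.336, -0.008, 0, 0, 0, 0],
    [0.336, -0.008, 0, 0, 0, 0],
    [0.334, -0.008, 0, 0, 0, 0],
    [0, 0, 0, 0, 0, 0.1976],
    [0, 0, 0, 0, 0, 0.1976],
    [0, 0, 0, 0, 0, 0.1976],
    [0, 0, 0, 0, 0, 0.1976],
    [0, 0, 0, 0, 0, 0.1976],
    [0, 0, 0, 0, 0, 0.1976],
    [0, 0, 0, 0, 0, 0.1976],
    [0, 0, 0, 0, 0, 0.1976],
    [0, 0, 0, 0, 0, 0.1976],
    [0, 0, 0, 0, 0, 0.1976],
    [0, 0, 0, 0, 0, 0],
    [0, 0, 0, 0, 0, 0]
  ]
}}

```text
t: 43.05
eef_pos: [0.5292, -0.0075, 0.1088]
tcp_rot: [0.0, 1.0, -0.008, -0.001]
wrist_force: [0.6, 0.6, -0.0]
gripper_width: 0.0302
finger_force: 59.7
```

```bash
python3 - <<'E'
from h import *
plan2((*aw(.053,0),.006),-1.5908); print(get_obs()["gripper_width"])
E
```

```text
at [ 0.5292 -0.0075  0.1088] shift [-0.011  0.002  0.685] turn 0.005 rows 1.644891916015674
0.030191467468591037
```

{"api": "jog_arm", "payload": {
  "commands": [
    [-0.005, 0, 0.25, 0, 0, 0.005],
    [0, 0, 0.25, 0, 0, 0],
    [0, 0, 0.12, 0, 0, 0],
    [0, 0, 0.06, 0, 0, 0],
    [0, 0, 0, 0, 0, 0],
    [-0.02, 0, 0.005, 0, 0, 0],
    [-0.015, 0, 0, 0, 0, 0],
    [0, 0, 0, 0, 0, 0],
    [0, 0, 0, 0, 0, 0]
  ]
}}

```text
t: 44.18
eef_pos: [0.5245, -0.0074, 0.0071]
tcp_rot: [-0.0, 1.0, -0.012, 0.001]
wrist_force: [2.2, -0.4, -0.2]
gripper_width: 0.0301
finger_force: 59.8
```

{"api": "jog_arm", "payload": {
  "commands": [
    [0.005, 0, 0.01, 0, 0, 0],
    [0, 0, 0.008, 0, 0, 0],
    [0, 0, 0, 0, 0, 0],
    [-0.015, 0, 0, 0, 0, 0],
    [-0.005, 0, 0, 0, 0, 0],
    [0, 0, 0, 0, 0, 0]
  ]
}}

```text
t: 44.92
eef_pos: [0.5244, -0.0074, 0.0046]
tcp_rot: [-0.0, 1.0, -0.012, 0.003]
wrist_force: [8.4, -1.0, -2.4]
gripper_width: 0.0295
finger_force: 59.5
```

{"api": "jog_arm", "payload": {
  "commands": [
    [0.012, 0, 0, 0, 0, 0],
    [0, 0, 0, 0, 0, 0],
    [0, 0, 0, 0, 0, 0],
    [0, 0, -0.1, 0, 0, 0],
    [0, 0, -0.35, 0, 0, 0],
    [0, 0, -0.35, 0, 0, 0],
    [0, 0, -0.35, 0, 0, 0],
    [0, 0, 0, 0, 0, 0],
    [0, 0, 0, 0, 0, 0]
  ],
  "grip": 0.2
}}

```text
t: 46.05
eef_pos: [0.5228, -0.0075, 0.1767]
tcp_rot: [0.0, 1.0, -0.012, 0.0]
wrist_force: [-0.6, 0.2, -0.1]
gripper_width: 0.0512
finger_force: 0.0
```

```bash
python3 - <<'E'
from h import *
im=snapshot("wrist"); cv2.imwrite("pics/w12.png",im); c=cam("wrist")
for k in blobs(im,(0,0,215),(180,18,255),500):
    cc,l,s,yy=rect(ray(c,k,.012)); print(k.mean(0).round(),cc.round(4),round(l,4),round(s,4),round(yy,3), "ang",((cc-AO)@AX).round(4),((cc-AO)@AY).round(4))
plan2((.563,-.3665,.15),1.547-np.pi/2)
E
```

```text
[ 37. 352.] [0.2954 0.3763] 0.0804 0.0207 -0.504 ang -0.1866 0.3794
[315. 240.] [ 4.548e-01 -4.000e-04] 0.2828 0.0227 1.548 ang -0.0197 0.006
[ 78. 255.] [0.442  0.2732] 0.1054 0.1006 -0.498 ang -0.038 0.2793
[257. 179.] [0.5254 0.0614] 0.0986 0.0316 -0.023 ang 0.0497 0.0692
[322. 178.] [ 0.5244 -0.0079] 0.0997 0.0313 -0.025 ang 0.05 -0.0001
[629. 137.] [ 0.5638 -0.3219] 0.0319 0.026 -0.017 ang 0.0957 -0.3133
[369.  81.] [ 0.6206 -0.0509] 0.2934 0.0384 -1.459 ang 0.1471 -0.0411
at [ 0.5223 -0.0075  0.1759] shift [0.327 2.386 0.173] turn -1.999 rows 5.795026017239517
```

{"api": "jog_arm", "payload": {
  "commands": [
    [0.047, 0.341, 0, 0, 0, 0],
    [0.047, 0.341, 0, 0, 0, 0],
    [0.047, 0.341, 0, 0, 0, 0],
    [0.047, 0.341, 0, 0, 0, 0],
    [0.047, 0.341, 0, 0, 0, 0],
    [0.047, 0.341, 0, 0, 0, 0],
    [0.047, 0.341, 0, 0, 0, 0],
    [0, 0, 0, 0, 0, -0.2],
    [0, 0, 0, 0, 0, -0.2],
    [0, 0, 0, 0, 0, -0.2],
    [0, 0, 0, 0, 0, -0.2],
    [0, 0, 0, 0, 0, -0.2],
    [0, 0, 0, 0, 0, -0.2],
    [0, 0, 0, 0, 0, -0.2],
    [0, 0, 0, 0, 0, -0.2],
    [0, 0, 0, 0, 0, -0.2],
    [0, 0, 0, 0, 0, -0.2],
    [0, 0, 0, 0, 0, 0],
    [0, 0, 0, 0, 0, 0]
  ],
  "grip": 0.4
}}

```text
t: 48.48
eef_pos: [0.5638, -0.3662, 0.1754]
tcp_rot: [-0.001, 0.716, 0.698, -0.0]
wrist_force: [0.5, -0.3, -0.1]
gripper_width: 0.0593
finger_force: 0.0
```

```bash
python3 - <<'E'
from h import *
im=snapshot("wrist"); c=cam("wrist")
for k in blobs(im,(0,0,225),(180,18,255),500):
    cc,l,s,y=rect(ray(c,k,.014)); 
    if l<.115 and s>.028: print(k.mean(0).round(),cc.round(4),round(l,4),round(s,4),round(y,3)); plan2((*cc,.0035),y-np.pi/2)
E
python3 - <<'E'
from h import *
im=snapshot("wrist"); c=cam("wrist"); cv2.imwrite("pics/w13.png",im)
print(im[180,323],im[150,323],im[200,323])
for k in blobs(im,(0,0,195),(180,22,255),300):
    cc,l,s,y=rect(ray(c,k,.014)); print(k.mean(0).round(),cc.round(4),round(l,4),round(s,4),round(y,3))
    if l<.115 and s>.028: plan2((*cc,.0035),y-np.pi/2)
E
```

```text
[247 247 247] [247 247 247] [247 247 247]
[399. 277.] [ 0.6532 -0.4829] 0.0733 0.0175 -1.24
[246. 272.] [ 0.4699 -0.4741] 0.0826 0.0182 1.196
[260. 122.] [ 0.5177 -0.3193] 0.2311 0.1431 -1.192
```

View pics/w13.png

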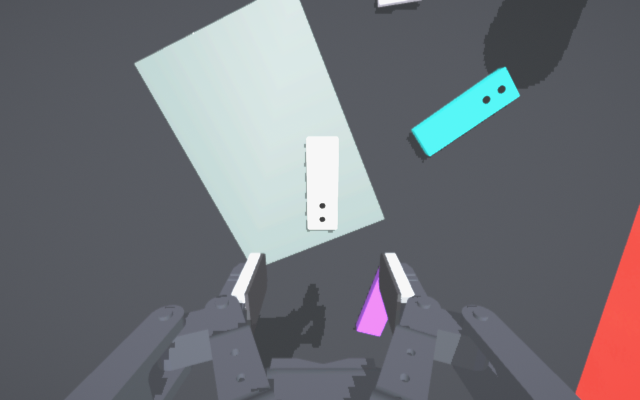

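The blade is at (322,183), centred between the fingers, with two dark holes; purple (375,310) and turquoise (465,112) are clear of it.

{"api": "jog_arm", "payload": {
  "commands": [
    [-0.015, 0, 0.35, 0, 0, 0],
    [0, 0, 0.35, 0, 0, 0],
    [0, 0, 0.25, 0, 0, 0],
    [0, 0, 0.15, 0, 0, 0],
    [0, 0, 0.045, 0, 0, 0],
    [0, 0, 0, 0, 0, 0]
  ]
}}

```text
t: 49.32
eef_pos: [0.5648, -0.3689, 0.0055]
tcp_rot: [0.001, 0.715, 0.699, 0.0]
wrist_force: [0.0, -0.5, 0.8]
gripper_width: 0.0599
finger_force: 0.0
```

{"api": "jog_arm", "payload": {
  "commands": [
    [0, 0, 0, 0, 0, 0],
    [0, 0, 0, 0, 0, 0],
    [0, 0, 0, 0, 0, 0],
    [0, 0, 0, 0, 0, 0],
    [0, 0, 0, 0, 0, 0]
  ],
  "grip": -1
}}

```text
t: 49.95
eef_pos: [0.5652, -0.3693, 0.0065]
tcp_rot: [0.001, 0.715, 0.699, 0.0]
wrist_force: [-0.6, 0.4, 6.6]
gripper_width: 0.0297
finger_force: 59.8
```

{"api": "jog_arm", "payload": {
  "commands": [
    [0, 0, -0.1, 0, 0, 0],
    [0, 0, -0.3, 0, 0, 0],
    [0, 0, -0.3, 0, 0, 0],
    [0, 0, 0, 0, 0, 0],
    [0, 0, 0, 0, 0, 0]
  ]
}}

```text
t: 50.58
eef_pos: [0.5638, -0.3689, 0.1101]
tcp_rot: [0.0, 0.715, 0.699, -0.0]
wrist_force: [0.2, -0.7, -0.2]
gripper_width: 0.0302
finger_force: 59.6
```

```bash
python3 - <<'E'
from h import *
plan2((*aw(.055,-.07),.05),-1.5908); print(get_obs()["gripper_width"])
E
```

```text
at [ 0.5638 -0.3689  0.1101] shift [ 1.934 -0.285  0.4  ] turn 1.996 rows 4.788679470720582
0.030195984287903856
```

{"api": "jog_arm", "payload": {
  "commands": [
    [0.322, -0.0475, 0, 0, 0, 0],
    [0.322, -0.0475, 0, 0, 0, 0],
    [0.322, -0.0475, 0, 0, 0, 0],
    [0.322, -0.0475, 0, 0, 0, 0],
    [0.322, -0.0475, 0, 0, 0, 0],
    [0.322, -0.0475, 0, 0, 0, 0],
    [0, 0, 0, 0, 0, 0.2],
    [0, 0, 0, 0, 0, 0.2],
    [0, 0, 0, 0, 0, 0.2],
    [0, 0, 0, 0, 0, 0.2],
    [0, 0, 0, 0, 0, 0.2],
    [0, 0, 0, 0, 0, 0.2],
    [0, 0, 0, 0, 0, 0.2],
    [0, 0, 0, 0, 0, 0.2],
    [0, 0, 0, 0, 0, 0.2],
    [0, 0, 0, 0, 0, 0.2],
    [0, 0, 0, 0, 0, 0],
    [0, 0, 0, 0, 0, 0]
  ]
}}

```text
t: 52.82
eef_pos: [0.5277, -0.078, 0.1091]
tcp_rot: [0.0, 1.0, -0.01, -0.001]
wrist_force: [0.3, -0.2, -0.7]
gripper_width: 0.0301
finger_force: 59.6
```

```bash
python3 - <<'E'
from h import *
plan2((*aw(.053,-.07),.0058),-1.5908); print(get_obs()["gripper_width"])
E
```

```text
at [ 0.5277 -0.078   0.1091] shift [-0.011 -0.001  0.689] turn 0.0 rows 1.6534634736847764
0.03008317102626823
```

{"api": "jog_arm", "payload": {
  "commands": [
    [0, 0, 0.25, 0, 0, 0],
    [0, 0, 0.25, 0, 0, 0],
    [0, 0, 0.12, 0, 0, 0],
    [0, 0, 0.07, 0, 0, 0],
    [0, 0, 0.008, 0, 0, 0],
    [-0.02, 0, 0, 0, 0, 0],
    [-0.02, 0, 0, 0, 0, 0],
    [-0.01, 0, 0, 0, 0, 0],
    [0, 0, 0, 0, 0, 0],
    [0, 0, 0, 0, 0, 0]
  ]
}}

```text
t: 54.08
eef_pos: [0.5225, -0.0779, 0.0057]
tcp_rot: [0.0, 1.0, -0.012, 0.002]
wrist_force: [3.7, -0.2, -1.3]
gripper_width: 0.03
finger_force: 59.5
```

{"api": "jog_arm", "payload": {
  "commands": [
    [0.005, 0, 0.008, 0, 0, 0],
    [0, 0, 0, 0, 0, 0],
    [-0.015, 0, 0, 0, 0, 0],
    [0, 0, 0, 0, 0, 0],
    [0, 0, 0, 0, 0, 0]
  ]
}}

```text
t: 54.7
eef_pos: [0.5224, -0.0778, 0.0047]
tcp_rot: [0.0, 1.0, -0.012, 0.003]
wrist_force: [9.6, -0.2, -0.2]
gripper_width: 0.0301
finger_force: 59.6
```

{"api": "jog_arm", "payload": {
  "commands": [
    [0.012, 0, 0, 0, 0, 0],
    [0, 0, 0, 0, 0, 0],
    [0, 0, 0, 0, 0, 0],
    [0, 0, -0.1, 0, 0, 0],
    [0, 0, -0.35, 0, 0, 0],
    [0, 0, -0.35, 0, 0, 0],
    [0, 0, -0.35, 0, 0, 0],
    [0, 0, 0, 0, 0, 0],
    [0, 0, 0, 0, 0, 0]
  ],
  "grip": 0.2
}}

```text
t: 55.82
eef_pos: [0.5205, -0.0779, 0.1766]
tcp_rot: [0.0, 1.0, -0.012, 0.0]
wrist_force: [-1.0, -1.1, -0.5]
gripper_width: 0.0513
finger_force: 0.0
```

```bash
python3 - <<'E'
from h import *
im=snapshot("wrist"); cv2.imwrite("pics/w14.png",im); c=cam("wrist")
for k in blobs(im,(0,0,215),(180,18,255),500):
    cc,l,s,yy=rect(ray(c,k,.012)); print(k.mean(0).round(),cc.round(4),round(l,4),round(s,4),round(yy,3), "ang",((cc-AO)@AX).round(4),((cc-AO)@AY).round(4))
for k in blobs(im,(0,0,130),(180,60,255),3000):
    if k[:,1].mean()<110: print("SE",k[:,1].mean(),rect(ray(c,k,.008)))
a=1.067; y=np.array([-np.sin(a),np.cos(a)]); plan2((*(np.array([.3635,.342])),.15),a)
E
```

```text
[257. 239.] [ 0.4546 -0.0018] 0.2942 0.0224 1.553 ang -0.0199 0.0046
[191. 178.] [0.5254 0.061 ] 0.0974 0.0309 -0.025 ang 0.0496 0.0688
[322. 177.] [ 0.5227 -0.0783] 0.0984 0.031 -0.021 ang 0.0497 -0.0705
[256. 178.] [ 0.5243 -0.0083] 0.0984 0.0308 -0.021 ang 0.0499 -0.0005
[260.  85.] [ 0.6151 -0.0015] 0.1911 0.0376 -1.46 ang 0.1406 0.0081
SE 79.9378612716763 (array([ 0.62086792, -0.05115331]), np.float32(0.2973192), np.float32(0.039999537), np.float32(-1.4590191))
at [ 0.5201 -0.0779  0.1757] shift [-1.109 -2.774  0.173] turn -3.388 rows 7.181699601369283
```

The row is flush and square (angle-x ≈ 50 mm each). The straightedge is next: grip it at the gap between two blades, near its centre of gravity.

```bash
python3 - <<'E'
from h import *
plan2((.6202,-.0442,.15),.112)
E
```

```text
at [ 0.5201 -0.0779  0.1757] shift [ 0.662 -0.24   0.17 ] turn -2.172 rows 1.7396903142802047
```

{"api": "jog_arm", "payload": {
  "commands": [
    [0.33, -0.11, 0, 0, 0, 0],
    [0.33, -0.11, 0, 0, 0, 0],
    [0, 0, 0, 0, 0, -0.196],
    [0, 0, 0, 0, 0, -0.196],
    [0, 0, 0, 0, 0, -0.196],
    [0, 0, 0, 0, 0, -0.196],
    [0, 0, 0, 0, 0, -0.196],
    [0, 0, 0, 0, 0, -0.196],
    [0, 0, 0, 0, 0, -0.196],
    [0, 0, 0, 0, 0, -0.196],
    [0, 0, 0, 0, 0, -0.196],
    [0, 0, 0, 0, 0, -0.196],
    [0, 0, 0, 0, 0, -0.196],
    [0, 0, 0, 0, 0, 0],
    [0, 0, 0, 0, 0, 0]
  ],
  "grip": 0.5
}}

```text
t: 57.75
eef_pos: [0.6202, -0.0472, 0.1753]
tcp_rot: [-0.001, 0.672, 0.74, -0.0]
wrist_force: [0.5, 1.0, 0.7]
gripper_width: 0.0644
finger_force: 0.0
```

```bash
python3 - <<'E'
from h import *
im=snapshot("wrist"); cv2.imwrite("pics/w15.png",im); c=cam("wrist")
for k in blobs(im,(0,0,130),(180,60,255),2000):
    cc,l,s,y=rect(ray(c,k,.008)); print(k.mean(0).round(),cc.round(4),l,s,y)
plan2((.6202,-.0442,.0025),.112)
E
```

```text
[485. 301.] [ 0.8389 -0.1935] 0.18685818 0.059678897 -0.6186506
[324. 163.] [ 0.6219 -0.051 ] 0.29880854 0.03967563 -1.4584594
[209. 126.] [ 0.5078 -0.0264] 0.26710123 0.13413084 1.5520092
at [ 0.6204 -0.0472  0.1756] shift [0.02  0.002 1.154] turn -0.02 rows 2.7704917869869994
```

View pics/w15.png

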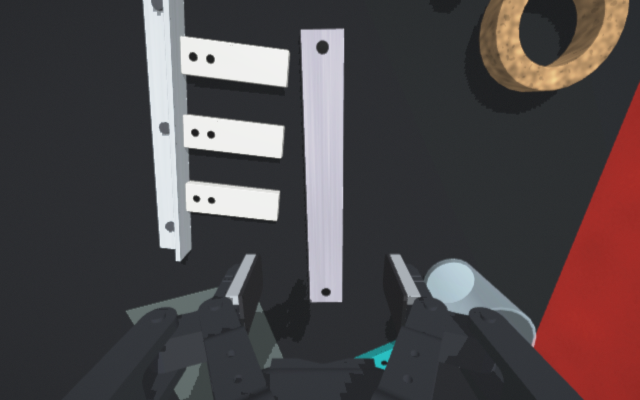

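{"api": "jog_arm", "payload": {
  "commands": [
    [0.02, 0.006, 0.35, 0, 0, -0.02],
    [0, 0, 0.35, 0, 0, 0],
    [0, 0, 0.25, 0, 0, 0],
    [0, 0, 0.15, 0, 0, 0],
    [0, 0, 0.055, 0, 0, 0],
    [0, 0, 0.022, 0, 0, 0],
    [0, 0, 0, 0, 0, 0],
    [0, 0, 0, 0, 0, 0]
  ]
}}

```text
t: 58.8
eef_pos: [0.6219, -0.0441, 0.0007]
tcp_rot: [0.001, 0.665, 0.746, 0.0]
wrist_force: [0.0, 0.4, -0.9]
gripper_width: 0.0639
finger_force: 0.0
```

{"api": "jog_arm", "payload": {
  "commands": [
    [0, 0, 0, 0, 0, 0],
    [0, 0, 0, 0, 0, 0],
    [0, 0, 0, 0, 0, 0],
    [0, 0, 0, 0, 0, 0],
    [0, 0, 0, 0, 0, 0]
  ],
  "grip": -1
}}

```text
t: 59.42
eef_pos: [0.6215, -0.0443, 0.0006]
tcp_rot: [0.0, 0.665, 0.746, 0.0]
wrist_force: [-2.5, -0.5, 8.2]
gripper_width: 0.0376
finger_force: 60.1
```

{"api": "jog_arm", "payload": {
  "commands": [
    [0, 0, -0.007, 0, 0, 0],
    [0, 0, 0, 0, 0, 0.06],
    [0, 0, 0, 0, 0, 0.06],
    [0, 0, 0, 0, 0, 0.05],
    [0, -0.04, 0, 0, 0, 0],
    [0, -0.05, 0, 0, 0, 0],
    [0, -0.05, 0, 0, 0, 0],
    [0, 0, 0, 0, 0, 0],
    [0, 0, 0, 0, 0, 0],
    [0, 0, 0, 0, 0, 0]
  ]
}}

```text
t: 60.68
eef_pos: [0.5987, -0.0438, 0.0006]
tcp_rot: [-0.001, 0.714, 0.701, -0.001]
wrist_force: [-5.6, 0.2, 3.2]
gripper_width: 0.0378
finger_force: 62.4
```

```bash
cat > g.py <<'E'
from h import *
P,R=pose(); print(P.round(4),"tool y yaw",np.arctan2(R[1,1],R[0,1]).round(4),"target",-.02,"ang x",((P[:2]-AO)@AX).round(4),((P[:2]-AO)@AY).round(4),get_obs()["gripper_width"],"F",(R.T@np.array(get_obs()["wrist_force"])).round(1), "M",np.round(get_obs()["ft_torque"],2))
E
python3 g.py
```

```text
[ 0.5987 -0.0438  0.0006] tool y yaw -0.0184 target -0.02 ang x 0.125 -0.0345 0.03778595076576655 F [ 0.1 -5.6 -3.2] M [0.03 1.19 0.04]
```

{"api": "jog_arm", "payload": {
  "commands": [
    [0, -0.015, 0, 0, 0, 0],
    [0, -0.015, 0, 0, 0, 0],
    [0, -0.005, 0, 0, 0, 0],
    [0, 0, 0, 0, 0, 0],
    [0, 0, 0, 0, 0, 0]
  ]
}}

```text
t: 61.3
eef_pos: [0.5951, -0.0436, 0.0007]
tcp_rot: [0.0, 0.714, 0.7, 0.0]
wrist_force: [2.5, 0.3, -5.2]
gripper_width: 0.0376
finger_force: 61.3
```

```bash
python3 g.py; python3 - <<'E'
from h import *
im=snapshot("wrist"); cv2.imwrite("pics/w16.png",im); c=cam("wrist")
E
```

```text
[ 0.5951 -0.0436  0.0007] tool y yaw -0.0187 target -0.02 ang x 0.1215 -0.0344 0.037593181191311074 F [0.3 2.5 5.2] M [-0.02 -0.47  0.06]
```

View pics/w16.png

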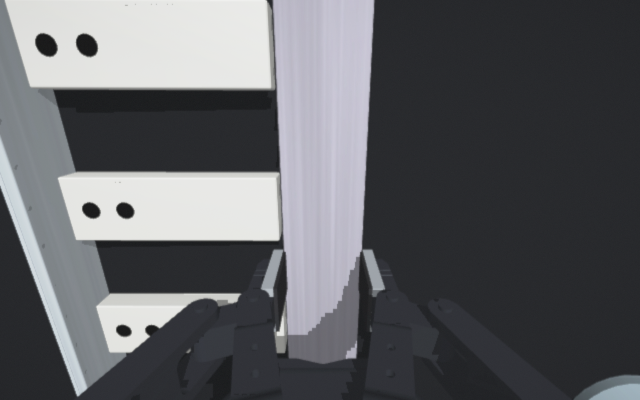

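The straightedge has met the blade ends: edge at column ~283, blade ends at columns 271–283. A little more push will seat it.

{"api": "jog_arm", "payload": {
  "commands": [
    [0, -0.01, 0, 0, 0, 0],
    [0, -0.01, 0, 0, 0, 0],
    [0, 0, 0, 0, 0, 0],
    [0, 0, 0, 0, 0, 0],
    [0, 0, 0, 0, 0, 0]
  ]
}}

```text
t: 61.98
eef_pos: [0.5938, -0.0434, 0.0011]
tcp_rot: [0.001, 0.714, 0.701, 0.001]
wrist_force: [7.3, -0.5, -8.7]
gripper_width: 0.0379
finger_force: 61.3
```

```bash
python3 g.py
```

```text
[ 0.5938 -0.0434  0.0011] tool y yaw -0.0185 target -0.02 ang x 0.1201 -0.0342 0.03786042467348687 F [-0.4  7.3  8.7] M [-0.02 -1.63  0.1 ]
```

{"api": "jog_arm", "payload": {
  "commands": [
    [0, 0.008, 0.005, 0, 0, 0],
    [0, 0.005, 0, 0, 0, 0],
    [0, 0, 0, 0, 0, 0],
    [0, 0, 0, 0, 0, 0]
  ]
}}

```text
t: 62.48
eef_pos: [0.5939, -0.0435, 0.0006]
tcp_rot: [0.0, 0.714, 0.701, -0.0]
wrist_force: [-1.4, 0.1, 5.1]
gripper_width: 0.0378
finger_force: 62.9
```

{"api": "jog_arm", "payload": {
  "commands": [
    [0, 0, 0, 0, 0, 0],
    [0, 0, 0, 0, 0, 0],
    [0, 0, 0, 0, 0, 0],
    [0, 0, 0, 0, 0, 0],
    [0, 0, -0.05, 0, 0, 0],
    [0, 0, -0.2, 0, 0, 0],
    [0, 0, -0.35, 0, 0, 0],
    [0, 0, -0.35, 0, 0, 0],
    [0, 0, -0.35, 0, 0, 0],
    [0, 0, 0, 0, 0, 0],
    [0, 0, 0, 0, 0, 0]
  ],
  "grip": 0.3
}}

```text
t: 63.85
eef_pos: [0.5937, -0.0438, 0.1951]
tcp_rot: [0.0, 0.714, 0.7, -0.0]
wrist_force: [0.8, 0.4, -0.5]
gripper_width: 0.0557
finger_force: 0.0
```

```bash
cat > chk.py <<'E'
from h import *
import sys
im=snapshot("wrist"); cv2.imwrite("pics/%s.png"%sys.argv[1],im); c=cam("wrist"); print(pose()[0])
hs=cv2.cvtColor(im,cv2.COLOR_BGR2HSV)
for nm,lo,hi,z in (("blade",(0,0,228),(180,5,255),.012),("all",(0,0,130),(180,60,255),.008),("edge",(100,10,150),(160,60,240),.008)):
  for k in blobs(im,lo,hi,800):
    cc,l,s,yy=rect(ray(c,k,z)); print(nm,k.mean(0).round(),l.round(4),s.round(4),yy.round(3),"ang",((cc-AO)@AX).round(4),((cc-AO)@AY).round(4))
E
python3 chk.py w17
```

```text
[ 0.59328409 -0.04381692  0.19426562]
blade [263. 207.] 0.0985 0.0321 -0.017 ang 0.0496 -0.0692
blade [258. 147.] 0.0985 0.0313 -0.018 ang 0.0495 0.0006
blade [254.  78.] 0.0983 0.0299 -0.018 ang 0.0493 0.0693
all [510. 290.] 0.194 0.0889 -0.728 ang 0.3645 -0.186
all [259. 145.] 0.3278 0.1731 1.551 ang 0.0523 -0.0259
edge [509. 290.] 0.1923 0.0876 -0.735 ang 0.3653 -0.1865
edge [323. 162.] 0.2969 0.0394 1.551 ang 0.1191 -0.0414
edge [196. 127.] 0.2893 0.0357 1.551 ang -0.016 -0.0067
```

View pics/w17.png

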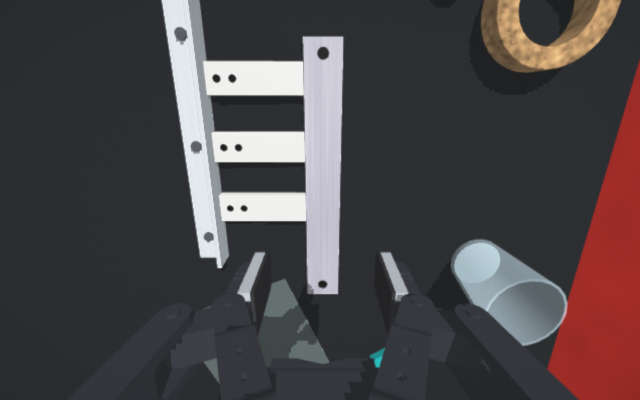

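The row and straightedge are flush and parallel. Last, shut the caliper.

```bash
python3 - <<'E'
from h import *
plan2((.3635,.342,.15),1.067)
E
```

```text
at [ 0.5933 -0.0438  0.1943] shift [ 2.543 -1.579  0.296] turn -1.382 rows 7.219792730859996
```

{"api": "jog_arm", "payload": {
  "commands": [
    [0.318, -0.1975, 0, 0, 0, 0],
    [0.318, -0.1975, 0, 0, 0, 0],
    [0.318, -0.1975, 0, 0, 0, 0],
    [0.318, -0.1975, 0, 0, 0, 0],
    [0.318, -0.1975, 0, 0, 0, 0],
    [0.318, -0.1975, 0, 0, 0, 0],
    [0.318, -0.1975, 0, 0, 0, 0],
    [0.318, -0.1975, 0, 0, 0, 0],
    [0, 0, 0, 0, 0, -0.1975],
    [0, 0, 0, 0, 0, -0.1975],
    [0, 0, 0, 0, 0, -0.1975],
    [0, 0, 0, 0, 0, -0.1975],
    [0, 0, 0, 0, 0, -0.1975],
    [0, 0, 0, 0, 0, -0.1975],
    [0, 0, 0, 0, 0, -0.1975],
    [0, 0, 0, 0, 0, 0],
    [0, 0, 0, 0, 0, 0]
  ],
  "grip": 1
}}

```text
t: 66.03
eef_pos: [0.3639, 0.342, 0.1944]
tcp_rot: [-0.0, 0.251, 0.968, -0.0]
wrist_force: [0.6, 0.5, -0.6]
gripper_width: 0.0852
finger_force: 0.0
```

```bash
python3 - <<'E'
from h import *
plan2((.3635,.342,.0055),1.067)
E
```

```text
at [0.3639 0.342  0.1944] shift [1.000e-03 0.000e+00 1.259e+00] turn -0.004 rows 3.0217582778196626
```

{"api": "jog_arm", "payload": {
  "commands": [
    [0, 0, 0.35, 0, 0, 0],
    [0, 0, 0.35, 0, 0, 0],
    [0, 0, 0.3, 0, 0, 0],
    [0, 0, 0.18, 0, 0, 0],
    [0, 0, 0.07, 0, 0, 0],
    [0, 0, 0, 0, 0, 0]
  ]
}}

```text
t: 66.78
eef_pos: [0.364, 0.3424, 0.0075]
tcp_rot: [-0.0, 0.249, 0.968, -0.0]
wrist_force: [0.1, 0.3, 0.2]
gripper_width: 0.0858
finger_force: 0.0
```

{"api": "jog_arm", "payload": {
  "commands": [
    [0, 0, 0, 0, 0, 0],
    [0, 0, 0, 0, 0, 0],
    [0, 0, 0, 0, 0, 0],
    [0, 0, 0, 0, 0, 0],
    [0, 0, 0, 0, 0, 0]
  ],
  "grip": -1
}}

```text
t: 67.4
eef_pos: [0.3642, 0.3416, 0.0086]
tcp_rot: [0.001, 0.249, 0.968, -0.001]
wrist_force: [-3.3, -5.5, 14.8]
gripper_width: 0.0424
finger_force: 59.4
```

{"api": "jog_arm", "payload": {
  "commands": [
    [-0.05, 0, 0, 0, 0, 0],
    [-0.06, 0, 0, 0, 0, 0],
    [-0.07, 0, 0, 0, 0, 0],
    [-0.07, 0, 0, 0, 0, 0],
    [-0.07, 0, 0, 0, 0, 0],
    [-0.06, 0, 0, 0, 0, 0],
    [-0.03, 0, 0, 0, 0, 0],
    [-0.02, 0, 0, 0, 0, 0],
    [-0.015, 0, 0, 0, 0, 0],
    [-0.01, 0, 0, 0, 0, 0],
    [0, 0, 0, 0, 0, 0],
    [0, 0, 0, 0, 0, 0]
  ]
}}

```text
t: 68.9
eef_pos: [0.4216, 0.3099, 0.0086]
tcp_rot: [-0.001, 0.249, 0.969, -0.0]
wrist_force: [-10.0, -2.8, 15.2]
gripper_width: 0.0428
finger_force: 59.7
```

```bash
python3 f.py
```

```text
[0.42157446 0.30989634 0.00857094] opening est -0.0008731043054518805 F tool [  7.5  -7.3 -15.2]
```

Contact at zero opening. I unload slightly, release, lift, and check.

{"api": "jog_arm", "payload": {
  "commands": [
    [0.01, 0, -0.01, 0, 0, 0],
    [0, 0, 0, 0, 0, 0],
    [0, 0, 0, 0, 0, 0]
  ]
}}

```text
t: 69.28
eef_pos: [0.4216, 0.3099, 0.0088]
tcp_rot: [-0.001, 0.249, 0.969, -0.0]
wrist_force: [-5.3, -0.0, -2.4]
gripper_width: 0.0428
finger_force: 65.1
```

{"api": "jog_arm", "payload": {
  "commands": [
    [0, 0, 0, 0, 0, 0],
    [0, 0, 0, 0, 0, 0],
    [0, 0, 0, 0, 0, 0],
    [0, 0, 0, 0, 0, 0],
    [0, 0, -0.2, 0, 0, 0],
    [0, 0, -0.4, 0, 0, 0],
    [0, 0, -0.4, 0, 0, 0],
    [0, 0, -0.4, 0, 0, 0],
    [0, 0, -0.2, 0, 0, 0],
    [0.3, -0.2, 0, 0, 0, 0],
    [0, 0, 0, 0, 0, 0],
    [0, 0, 0, 0, 0, 0]
  ],
  "grip": 1
}}

```text
t: 70.78
eef_pos: [0.3691, 0.3053, 0.2491]
tcp_rot: [0.001, 0.249, 0.968, -0.0]
wrist_force: [0.4, -1.0, -0.4]
gripper_width: 0.0854
finger_force: 0.0
```

```bash
python3 - <<'E'
from h import *
im=snapshot("wrist"); t=snapshot("top"); ct=cam("top")
for k in blobs(t,(0,0,130),(180,60,255),300):
    m=k.mean(0)
    if 230<m[0]<345 and 170<m[1]<260: print("top",m.round(),*[np.round(v,3) for v in rect(ray(ct,k,.01))])
a=cv2.resize(im,(640,400)); b=cv2.resize(t[130:320,130:434],(640,400)); cv2.imwrite("pics/fin.png",cv2.resize(np.vstack([a,b]),(480,600)))
E
```

```text
top [286. 224.] [ 0.527 -0.032] 0.339 0.18 1.55
```

View pics/fin.png

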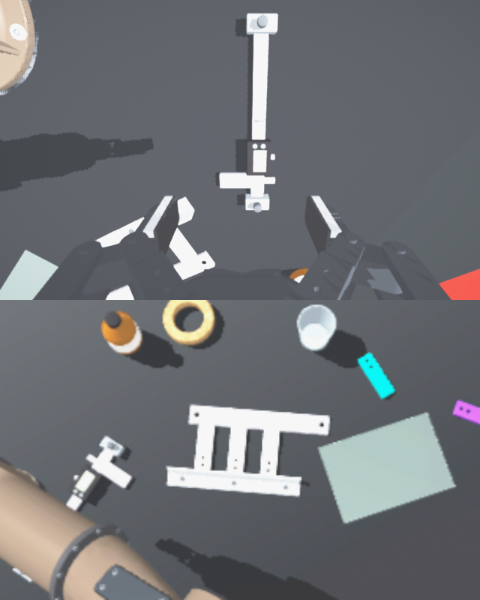

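The caliper is shut with its jaws together (wrist view, around (235,180)). The three blades sit between the angle and the straightedge, the mat is empty, and the bystanders are in place.

```bash
python3 -c "
from workcell import hand_in
print(hand_in())"
```

```text
the job is handed in; nothing more can be done
None
```

The job is done and handed in at about 71 s, though no verdict came back: caliper zero checked, one blade measured at about 32 mm, all three blades squared against the angle, the straightedge laid flush on their free ends, and the caliper left shut.

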